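# Slide a painted plaque off the easel and rack it to dry

### The job

Slide the painted plaque sideways along the easel's ledge until it sticks well out past the side of the board that the paint can does not block, and pinch it there by its thickness. Carry it to the drying rack and lower it upright, long edge down and about centred between the dowels, all the way to the floor of the one empty slot before letting go. Don't let the plaque fall on the table, and don't knock the can, the tape roll or the two stored plaques out of place.

Things in the scene. Friction and masses are not known exactly. Their poses are not given: they have to be found in the camera images.
- plaque_c (a point): Centre of the loose plaque to be racked: flat black wood with white lines on its front, 150 mm wide, 120 mm tall, 8 mm thick, 0.1 to 0.19 kg. Axes: x = normal of its front, y = along its width, z = up its height. It starts leaning flat on the easel board, its lower long edge on the ledge, within 25 mm of the board's middle, held by friction and gravity only.
- easel: Fixed wooden table easel; origin on the table under it, z up, y along its ledge, x level towards where its face looks (away from the robot, give or take its yaw). The board leans back 35 degrees from vertical, top towards -x: up the board is (-0.574, 0, 0.819), outward normal of its face (0.819, 0, 0.574). Base and struts stay within y = -100 to 100 and x = -105 to 65 mm.
- ledge (a point): Middle of the line where board face and ledge meet, at (50, 0, 70) mm in the easel's frame; axes as the easel's. Board: 240 mm wide (120 mm each way), 15 mm thick, reaching 138 mm up the slope from here (18 mm above the plaque's top edge). Ledge: as wide, square to the board, 24 mm deep, 10 mm thick, no lip or end stops. Beyond the board's two sides there is free air in front and behind.
- rack: Fixed wooden drying rack; origin on the table under its middle, z up. Base 190 (x) x 150 (y) x 12 mm. Three slots run along y at x = -55, 0, 55 mm, each between two pairs of upright 8 mm dowels (at y = -35 and 35 mm, tops 66 mm above the table) that leave 16 mm for a plaque's thickness. Two slots hold a stored plaque; which one is empty varies.
- slot0 (a point): Middle of the floor of the rack's slot at x = -55 mm, 12 mm above the table; axes as the rack's
- slot1 (a point): The same for the slot at x = 0
- slot2 (a point): The same for the slot at x = 55 mm
- stored_a_c (a point): Centre of a stored plaque, 100 x 100 x 8 mm, black with white lines, standing loose in a slot of the rack (its top 112 mm above the table); leave it there. Axes: x = its normal, y = width, z = up
- stored_b_c (a point): Centre of the other stored plaque, just like the first
- can: Loose metal paint can, 66 mm diameter, 140 mm tall, origin at the centre of its underside. It stands on the table close beside one end of the easel board (about 175 mm from its middle), in the way of a plaque slid to that side.
- tape: Loose roll of masking tape lying flat, 80 mm diameter, 25 mm high, origin at the centre of its underside, on the table beside the other end of the easel board; the plaque passes over it.
Mind the look-alikes: they are no part of the job. What is shaped like the part that bears plaque_c but blue or turquoise is not meant.

How it is judged:
By the outcome, as a careful person would: the job done as asked, in the order asked, and still so for the second after the job is handed in, with the robot touching nothing.
It also fails if it takes over 51 s, if anything falls off the work surface, if the arm or the gripper's body presses on something with over 40 N, if the wrist force passes 120 N, or if a joint passes its speed limit or range.

### The arm

A 7-joint arm with a two-finger parallel gripper is mounted at the origin on the work surface. World frame = base frame: x ahead of the robot, y to its left, z up, the work surface at z = 0. Lengths are in mm, angles in degrees, forces in N, time in s.
With the tool pointing down it reaches from about 400 to 875 mm from the base axis. Payload 6.5 kg.
Tool frame: the origin (TCP) lies at the very end of the fingers, on their centre line; the grasp point (between the pads) lies 19 mm behind it; z points along the fingers, y is the line along which they close (so a half turn about z gives the same grasp; the last joint's range is limited). The gripper opens to 88 mm and grips with 3 to 60 N. Pads are 18 mm wide; open, the fingers measure 123 mm over their backs; the gripper's body (75 mm by 187 mm) begins 45 mm behind the grasp point.
Start: joints at [-70.657, 30.733, -0.252, 88.115, 0.149, 61.152, -4.079], TCP at [255.39, 597.718, 238.716] pointing down, gripper open.
Joint ranges: [-154.64, 154.64], [-21.42, 123.67], [-72.66, 72.17], [13.99, 137.28], [-74.86, 254.86], [10.95, 109.41], [-158.01, 158.01]. Speed limits (degrees/s): [136.94, 136.94, 180, 180, 180, 180, 180].

### API

Orientations are given as [roll, pitch, yaw] about the fixed x, y, z axes, in that order (R = Rz(yaw) Ry(pitch) Rx(roll)).
In Python, from rig import ctrl, viewer gives the robot as it stands.
- The arm moves only by the tool play_rows, never from a script. Its argument "commands" is a list of rows, each an object of numbers: "x", "y", "z": the shift along the tool's x, y, z each as a share of 0.6 m, from -1 to 1; "ax", "ay", "az": the turn, a rotation vector about the tool's x, y, z each as a share of 180 degrees, from -1 to 1; "hand": the closure, from -1 (fully open) to 1 (shut), so that 0 is half open. A call has 1 to 12 rows; each row is the pose to reach, as a shift and turn from the pose commanded when the call began, along the tool's axes at that moment, turning the shorter way round; what a row does not reach only later rows make up. A row lasts 1/8 s, in which the tool goes at most 62.5 mm and 10.7 degrees, less where a joint would pass 70% of its speed; a pose out of reach is approached as far as the arm can. A call with a number of a shift or a turn outside -1 to 1 is refused whole. A call with a gripper value outside its range is refused whole. The fingers move at their own pace and stop on an object; "squeeze" is the grip in N (left out, the last holds). Time passes only in rows, so rows that repeat a pose let the fingers close. It gives the time, the measured TCP pose, the force, the opening and the grip force at its end, in the units of the state.
- ctrl.get_obs(): the state, without advancing time (a new reading comes with each control period).
- viewer.snapshot(name): name is "scene" or "side" or "wrist"; returns a dict with "img" (400x640x3 uint8, red, green, blue), "camera_matrix" (3x3 intrinsics, pixels), "k1" (the pictures are not rectified: a ray, as slopes to the right and down, at radius r is drawn at 1 + k1 r^2 times it, then the intrinsics apply), "R" (3x3) and "t" (3): a world point X has camera coordinates R X + t; the wrist camera has in their place "mount" (4x4, takes a point from camera to tool coordinates, whose origin is the TCP and whose axes are the flange's). Camera axes: x right, y down, z forward; pixel columns grow to the right and rows downward; lengths in mm; the calibration is good to about 2 mm. A picture is of the moment at which its call begins: read the wrist's pose just before it. There is no depth.
- ctrl.close_job(): hands the job in; it is judged then, once.
Trained networks look in the newest picture that a camera, given by its name, has taken for a name from the list of things; names that differ only in an ending like _2 or _b are one class to them, and where a whole thing is asked for, a point or a joint stands for the part that bears it (a point fixed in the world has none). Each returns a list of dicts, best first, with "conf" (0 to 1); they miss things now and then, are a little off and sometimes report something else, mostly with a low value. They report only what shows in the picture. A call takes as long as a camera call. They do not tell look-alikes from the thing itself.
- viewer.find_in(camera, name): "location" ([x, y, z] in mm, in the coordinates of the camera as it stood for that picture, good to about 4 mm: the middle of the surface that is visible of it).
The state is a dict: "clock": time; "joint_pos": joint angles; "qd": joint speeds; "effort": joint torques, N m; "tool_pos": TCP position; "eef_rot": TCP orientation; "ft_force": force on the tool from outside, world axes, zero at the start; "ft_torque": the same for the moment, N m; "opening": opening from 0.0 (shut) to 1.0 (fully open); "gripper_force": force on a finger pad.
Only numpy, scipy, OpenCV 4.12 (cv2) and the standard library are available. Lean on these libraries where they do the work, as an engineer would, in place of code of your own. Each camera call takes 0.05 s, during which the arm holds its last target. There are 200 camera calls.

## Working session

There is one attempt and no reset: what is moved stays moved. The work goes in short steps, Python scripts to look and compute and a tool call to move; the robot and the scene stay as the last step left them, time stands still between calls to the robot, and variables do not carry over. Pictures are saved under pics/ and viewed, at most 10 in all, crops included, and the job is handed in when it is done.

Besides the shell and the picture viewer there is one more tool, called after "Call:" by a JSON object that holds its "api" and its "payload", one argument or row to a line. play_rows: Moves the arm, as the interface text tells. Shift numbers are shares of 0.6 m and turn numbers shares of 180 degrees, none past 1 either way. Its arguments: {"type":"object","properties":{"commands":{"type":"array"},"squeeze":{"type":"number"}},"required":["commands"]}

```bash
mkdir -p pics; ls
cat > h.py <<'E'
import numpy as np, cv2
from rig import ctrl, viewer
from scipy.spatial.transform import Rotation as Ro
def cam(name):
    o=ctrl.get_obs(); s=viewer.snapshot(name)
    if 'mount' in s:
        T=np.eye(4);T[:3,:3]=Ro.from_euler('xyz',o['eef_rot'],degrees=True).as_matrix();T[:3,3]=o['tool_pos']
        M=T@np.array(s['mount']); R=M[:3,:3].T; t=-R@M[:3,3]
    else: R=np.array(s['R']);t=np.array(s['t'])
    return s,R,t
def proj(c,X):
    s,R,t=c; p=np.atleast_2d(X)@R.T+t; q=p[:,:2]/p[:,2:]; q=q*(1+s['k1']*(q**2).sum(1,keepdims=True))
    K=np.array(s['camera_matrix']); return q@K[:2,:2].T+K[:2,2]
def ray(c,px):
    s,R,t=c; K=np.array(s['camera_matrix']); k=s['k1']
    d=(np.array(px,float)-K[:2,2])/[K[0,0],K[1,1]]; q=d.copy()
    for _ in range(20): q=d/(1+k*(q@q))
    return -R.T@t, R.T@np.r_[q,1]
def onz(c,px,z):
    o,d=ray(c,px); return o+d*(z-o[2])/d[2]
def find(c,name,n):
    s,R,t=c
    return [(round(r['conf'],2),np.round(R.T@(np.array(r['location'])-t)),np.round(proj(c,R.T@(np.array(r['location'])-t))[0])) for r in viewer.find_in(n,name)]
def save(c,f): cv2.imwrite('pics/'+f,np.ascontiguousarray(c[0]['img'][:,:,::-1]))
E
python3 - <<'E'
from h import *
for n in ['scene','side','wrist']:
    c=cam(n); save(c,n+'.png')
    if n!='wrist':
        for k in ['plaque_c','easel','ledge','rack','slot1','stored_a_c','can','tape']: print(n,k,find(c,k,n))
    print(n,np.round(-c[1].T@c[2]))
a=cv2.imread('pics/scene.png');b=cv2.imread('pics/side.png')
cv2.imwrite('pics/both.png',cv2.resize(np.vstack([a,b]),(480,600)))
print(ctrl.get_obs())
E
```

```text
pics
scene plaque_c [(0.89, array([561., 211., 126.]), array([402., 222.])), (0.67, array([ 292., -228.,   10.]), array([272., 182.])), (0.54, array([217., 274.,  12.]), array([439., 194.]))]
scene easel [(0.81, array([579., 242.,  87.]), array([413., 243.]))]
scene ledge [(0.85, array([578., 243.,  86.]), array([413., 243.]))]
scene rack [(0.87, array([ 583., -187.,   17.]), array([243., 236.]))]
scene slot1 [(0.85, array([ 583., -184.,   10.]), array([244., 239.])), (0.64, array([559., 209., 124.]), array([401., 222.]))]
scene stored_a_c [(0.62, array([ 573., -219.,   67.]), array([231., 216.]))]
scene can [(0.65, array([617., 388.,  92.]), array([479., 263.]))]
scene tape [(0.84, array([534.,  39.,  18.]), array([333., 240.]))]
scene [1447.  310.  736.]
side plaque_c [(0.76, array([ 282., -239.,   10.]), array([297., 296.])), (0.7, array([284., 247.,  10.]), array([244., 208.])), (0.65, array([539., 142., 147.]), array([324., 169.])), (0.57, array([512., 166.,  32.]), array([314., 198.]))]
side easel [(0.86, array([516., 169.,  26.]), array([315., 199.]))]
side ledge [(0.95, array
[... 559 characters left out ...]
ck': 0.95, 'joint_pos': array([-70.65627592,  30.73239183,  -0.25351145,  88.11566456,
         0.14903539,  61.15124946,  -4.07868746]), 'qd': array([-0.01185817,  0.05446056, -0.05030912, -0.03143612,  0.02229942,
       -0.0533715 ,  0.0331079 ]), 'effort': array([-5.94763751e-04, -5.70892632e+01,  9.90062803e-01, -2.51916611e+01,
       -5.60778170e-02,  1.07857047e-02,  1.86482271e-05]), 'tool_pos': array([255.3850596 , 597.7194318 , 238.72439333]), 'eef_rot': array([1.79998911e+02, 9.14303957e-04, 1.56867405e+02]), 'ft_force': array([ 0.07351137, -0.25126625, -0.48884174]), 'ft_torque': array([-0.03821357,  0.05760204, -0.01519615]), 'gripper_force': 0.0, 'opening': 0.9974679674011873}
```

View pics/scene.png

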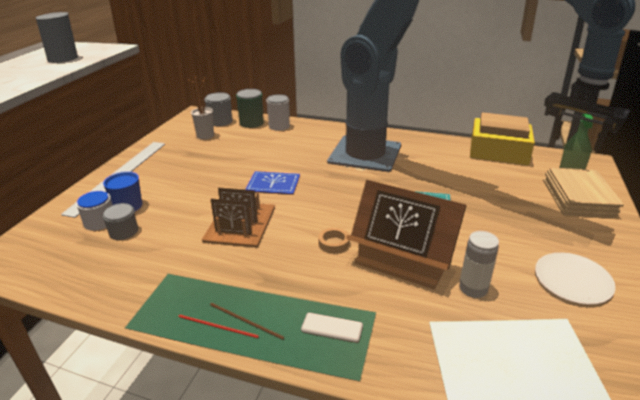

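View pics/side.png

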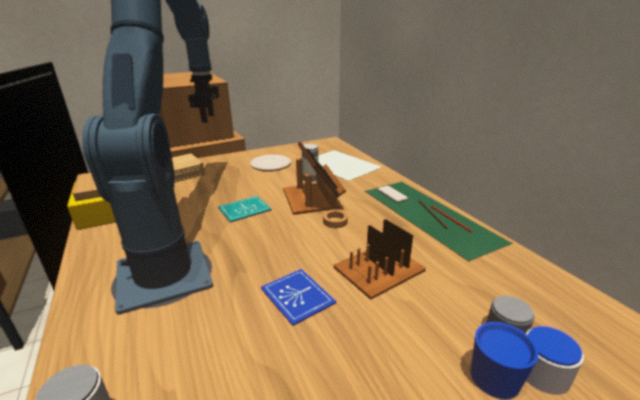

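The plaque is at scene (402,222). Its look-alikes are the blue sheet (273,182), the turquoise sheet (435,197) and the stored plaques (235,213). The black one leaning on the easel is the target. The can is at (479,263) on the +y side and the tape at (333,240), so the plaque slides to -y. Next is one close crop to check.

Run:
```python
import cv2,numpy as np
a=cv2.imread('pics/scene.png');b=cv2.imread('pics/side.png')
r=lambda i,x,y,w,h,W,H:cv2.resize(i[y:y+h,x:x+w],(W,H),interpolation=cv2.INTER_CUBIC)
cv2.imwrite('pics/crop.png',np.vstack([np.hstack([r(a,345,175,130,110,400,300*1),r(a,195,175,100,75,400,300)]),np.hstack([r(b,270,130,100,75,400,300),r(b,330,215,100,75,400,300)])]))
```

```text
(no output)
```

View pics/crop.png

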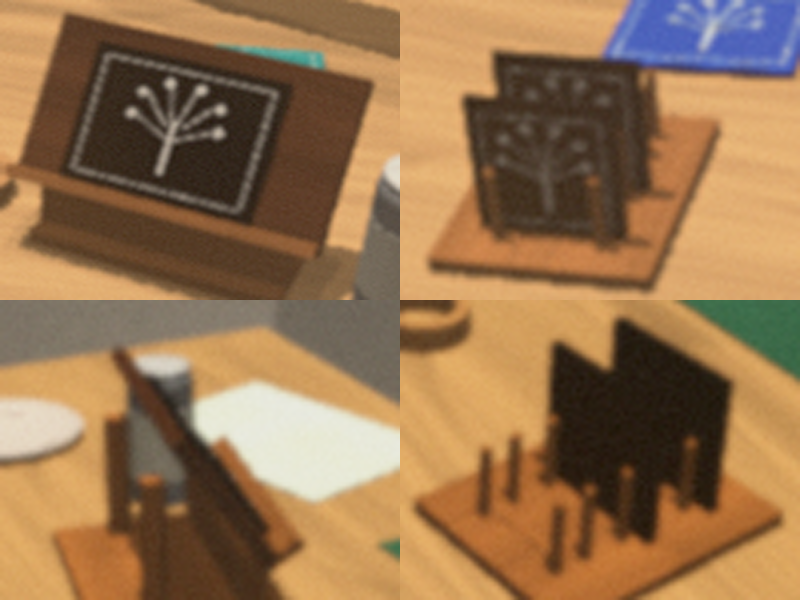

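The crop confirms it: the black plaque with the white tree is on the easel, about 10 mm off the middle. The rack's empty slot is the one nearest the robot (dowels at side (350,253), (370,267)). Now I'll fit the poses.

```bash
cat > fit.py <<'E'
from h import *
from scipy.optimize import least_squares
s35,c35=np.sin(np.radians(35)),np.cos(np.radians(35))
def eas(p,pts): # pts easel frame
    return np.array(pts)@Ro.from_euler('z',p[2],degrees=True).as_matrix().T+[p[0],p[1],0]
def brd(u,w,n): # along, up slope, normal -> easel frame
    return np.array([50,0,70])+u*np.array([0,1,0])+w*np.array([-s35,0,c35])+n*np.array([c35,0,s35])
E
python3 - <<'E'
from fit import *
A=cam('scene');B=cam('side')
f=lambda u,v:(345+u*.325,175+v*11/30)
E=[f(65,14),f(373,82),f(10,165),f(322,245)];P=[f(103,43),f(292,83),f(250,222),f(62,175)]
def res(p):
    X=[brd(-120,138,0),brd(120,138,0),brd(-120,0,24),brd(120,0,24)]+[brd(p[3]+a,b,8) for a,b in[(-75,120),(75,120),(75,0),(-75,0)]]
    return (proj(A,eas(p,X))-np.array(E+P)).ravel()
r=least_squares(res,[530,215,0,0]);print('easel',r.x.round(1),r.fun.round(1))
g=lambda u,v:(330+(u-400)/4,215+(v-300)/4); h=lambda u,v:(195+(u-400)/4,175+v/4)
D=[g(558,508),g(588,490),g(627,470),g(690,440),g(486,452),g(514,437),g(553,418)]
Dx=[(-67,-35),(-43,-35),(-12,-35),(43,-35),(-67,35),(-43,35),(-12,35)]
def res2(p):
    a=proj(B,eas(p,[(x,y,66) for x,y in Dx]))-np.array(D)
    b=proj(A,eas(p,[(95,-75,12),(95,75,12),(-95,75,12)]))-np.array([h(430,262),h(650,280),h(720,122)])
    return np.r_[a,b].ravel()
r=least_squares(res2,[580,-190,0]);print('rack',r.x.round(1),r.fun.round(1))
for n,c,k in(('scene',A,1),('side',B,1)):
    for q in('can','tape'):print(n,q,find(c,q,n))
E
```

```text
easel [540.2 222.5 -10.   -8.6] [ 0.1 -0.9  1.  -1.3 -0.5 -0.3 -0.2  0.3 -0.9 -1.   0.8  0.   0.4  1.5
 -0.9  0.4]
rack [ 517.1 -229.5   10.2] [ 0.5 -1.4  0.4 -0.5 -0.2  0.  -0.3 -0.1 -0.4 -1.2 -0.1 -0.7 -0.9  0.
 -1.5 -0.5  0.1 -0.6 -1.1 -1.4]
scene can [(0.6, array([619., 393.,  90.]), array([481., 265.]))]
scene tape [(0.91, array([535.,  40.,  21.]), array([333., 240.]))]
side can [(0.87, array([585., 367.,  83.]), array([310., 162.]))]
side tape [(0.77, array([525.,  28.,  17.]), array([336., 219.])), (0.65, array([518., 167.,  29.]), array([316., 199.]))]
```

```bash
cat >> fit.py <<'E'
EP=[540.2,222.5,-10.]; RP=[517.1,-229.5,10.2]
def cmd(pos,Rm):
    o=ctrl.get_obs(); R0=Ro.from_euler('xyz',o['eef_rot'],degrees=True)
    d=R0.inv().apply(np.array(pos)-o['tool_pos']); v=(R0.inv()*Rm).as_rotvec(degrees=True)
    print('pos',np.round(pos,1),'dist',np.linalg.norm(d).round(),'ang',np.linalg.norm(v).round(1),'| xyz',(d/600).round(4),'a',(v/180).round(4))
E=lambda *a:Ro.from_euler('xyz',a,degrees=True)
E
python3 - <<'E'
from fit import *
cmd(eas(EP,[[44,103,260]])[0],E(180,0,170))
E
```

```text
pos [601.4 316.3 260. ] dist 447.0 ang 13.1 | xyz [-0.7146 -0.2048 -0.0355] a [-0.     0.    -0.073]
```

Call:
{"api": "play_rows", "payload": {
  "commands": [
    {"x":-0.7146,"y":-0.2048,"z":-0.0355,"az":-0.073,"hand":1},
    {"x":-0.7146,"y":-0.2048,"z":-0.0355,"az":-0.073,"hand":1},
    {"x":-0.7146,"y":-0.2048,"z":-0.0355,"az":-0.073,"hand":1},
    {"x":-0.7146,"y":-0.2048,"z":-0.0355,"az":-0.073,"hand":1},
    {"x":-0.7146,"y":-0.2048,"z":-0.0355,"az":-0.073,"hand":1},
    {"x":-0.7146,"y":-0.2048,"z":-0.0355,"az":-0.073,"hand":1},
    {"x":-0.7146,"y":-0.2048,"z":-0.0355,"az":-0.073,"hand":1},
    {"x":-0.7146,"y":-0.2048,"z":-0.0355,"az":-0.073,"hand":1},
    {"x":-0.7146,"y":-0.2048,"z":-0.0355,"az":-0.073,"hand":1},
    {"x":-0.7146,"y":-0.2048,"z":-0.0355,"az":-0.073,"hand":1}
  ],
  "squeeze": 20
}}

```text
schema error: expected keys x, y, z, ax, ay, az, hand
```

```bash
cat > look.py <<'E'
from fit import *
import sys
n,f,u=sys.argv[1],sys.argv[2],float(sys.argv[3])
c=cam(n); im=np.ascontiguousarray(c[0]['img'][:,:,::-1])
def poly(X,col): cv2.polylines(im,[proj(c,eas(EP,X)).round().astype(int)],True,col,1)
poly([brd(-120,138,0),brd(120,138,0),brd(120,0,0),brd(-120,0,0)],(0,255,0))
poly([brd(-120,0,24),brd(120,0,24),brd(120,0,0),brd(-120,0,0)],(255,255,0))
poly([brd(u+a,b,8) for a,b in[(-75,120),(75,120),(75,0),(-75,0)]],(0,0,255))
cv2.imwrite('pics/'+f,im)
o=ctrl.get_obs();print(o['clock'],o['joint_pos'].round(1),o['tool_pos'].round(1),o['eef_rot'].round(1),o['opening'])
E
python3 look.py wrist w1.png -8.6
```

```text
1.3 [-70.7  30.7  -0.3  88.1   0.1  61.2  -4.1] [255.4 597.7 238.7] [180.    0.  156.9] 1.0017883999829664
```

View pics/w1.png

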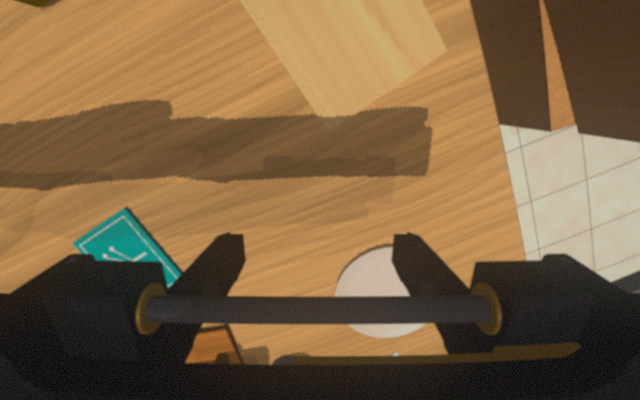

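The move was refused because every key is required, so the wrist picture shows only the start view.

Call:
{"api": "play_rows", "payload": {
  "commands": [
    {"x":-0.7146,"y":-0.2048,"z":-0.0355,"ax":0,"ay":0,"az":-0.073,"hand":1},
    {"x":-0.7146,"y":-0.2048,"z":-0.0355,"ax":0,"ay":0,"az":-0.073,"hand":1},
    {"x":-0.7146,"y":-0.2048,"z":-0.0355,"ax":0,"ay":0,"az":-0.073,"hand":1},
    {"x":-0.7146,"y":-0.2048,"z":-0.0355,"ax":0,"ay":0,"az":-0.073,"hand":1},
    {"x":-0.7146,"y":-0.2048,"z":-0.0355,"ax":0,"ay":0,"az":-0.073,"hand":1},
    {"x":-0.7146,"y":-0.2048,"z":-0.0355,"ax":0,"ay":0,"az":-0.073,"hand":1},
    {"x":-0.7146,"y":-0.2048,"z":-0.0355,"ax":0,"ay":0,"az":-0.073,"hand":1},
    {"x":-0.7146,"y":-0.2048,"z":-0.0355,"ax":0,"ay":0,"az":-0.073,"hand":1},
    {"x":-0.7146,"y":-0.2048,"z":-0.0355,"ax":0,"ay":0,"az":-0.073,"hand":1},
    {"x":-0.7146,"y":-0.2048,"z":-0.0355,"ax":0,"ay":0,"az":-0.073,"hand":1}
  ],
  "squeeze": 20
}}

```text
clock: 2.55
tool_pos: [599.7, 318.4, 259.9]
eef_rot: [180.0, -0.1, 170.2]
ft_force: [-0.9, -0.3, 0.4]
opening: 0.005
gripper_force: 0.0
```

```bash
python3 look.py wrist w2.png -8.6
```

```text
2.6 [-33.1  32.6   2.1  82.   -1.3  65.4  49.4] [599.8 318.4 259.9] [ 1.800e+02 -1.000e-01  1.702e+02] 0.006584295994113013
```

View pics/w2.png

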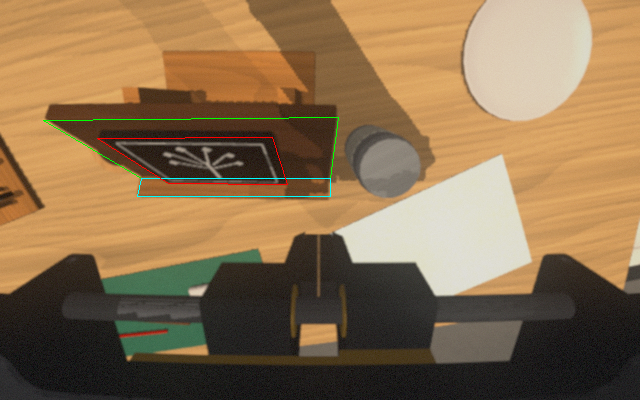

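The overlay of board, ledge and plaque fits within a few mm. The can is at (385,160), clear of the closed fingers at (318,240). Next: lower in front of the plaque's +y edge and start pushing.

```bash
cat >> fit.py <<'E'
import json
def tgt(pos,Rm,base=None):
    "relative to last commanded pose"
    b=base or json.load(open('last.json')); R0=E(*b[3:])
    d=R0.inv().apply(np.array(pos)-b[:3]); v=(R0.inv()*Rm).as_rotvec(degrees=True)
    print('pos',np.round(pos,1),'ang',np.linalg.norm(v).round(1),'| xyz',(d/600).round(4),'a',(v/180).round(4))
def setlast(pos,Rm): json.dump(list(map(float,np.r_[pos,Rm.as_euler('xyz',degrees=True)])),open('last.json','w'))
E
python3 - <<'E'
from fit import *
D=E(180,0,170)
setlast(eas(EP,[[44,103,260]])[0],D)
for p in([44,104,98.7],[44,80,98.7],[44,56,98.7]): tgt(eas(EP,[p])[0],D)
setlast(eas(EP,[[44,56,98.7]])[0],D)
E
```

```text
pos [601.6 317.3  98.7] ang 0.0 | xyz [0.     0.0017 0.2688] a [0. 0. 0.]
pos [597.4 293.6  98.7] ang 0.0 | xyz [-0.     -0.0383  0.2688] a [0. 0. 0.]
pos [593.3 270.   98.7] ang 0.0 | xyz [ 0.     -0.0783  0.2688] a [0. 0. 0.]
```

Call:
{"api": "play_rows", "payload": {
  "commands": [
    {"x":0,"y":0.0017,"z":0.09,"ax":0,"ay":0,"az":0,"hand":1},
    {"x":0,"y":0.0017,"z":0.18,"ax":0,"ay":0,"az":0,"hand":1},
    {"x":0,"y":0.0017,"z":0.2688,"ax":0,"ay":0,"az":0,"hand":1},
    {"x":0,"y":0.0017,"z":0.2688,"ax":0,"ay":0,"az":0,"hand":1},
    {"x":0,"y":-0.012,"z":0.2688,"ax":0,"ay":0,"az":0,"hand":1},
    {"x":0,"y":-0.025,"z":0.2688,"ax":0,"ay":0,"az":0,"hand":1},
    {"x":0,"y":-0.0383,"z":0.2688,"ax":0,"ay":0,"az":0,"hand":1},
    {"x":0,"y":-0.0483,"z":0.2688,"ax":0,"ay":0,"az":0,"hand":1},
    {"x":0,"y":-0.0583,"z":0.2688,"ax":0,"ay":0,"az":0,"hand":1},
    {"x":0,"y":-0.0683,"z":0.2688,"ax":0,"ay":0,"az":0,"hand":1},
    {"x":0,"y":-0.0783,"z":0.2688,"ax":0,"ay":0,"az":0,"hand":1},
    {"x":0,"y":-0.0783,"z":0.2688,"ax":0,"ay":0,"az":0,"hand":1}
  ]
}}

```text
clock: 4.1
tool_pos: [593.3, 268.9, 98.7]
eef_rot: [-179.9, 0.0, 170.0]
ft_force: [-0.7, -0.0, -0.4]
opening: 0.005
gripper_force: 0.0
```

```bash
python3 look.py scene s2.png -30
python3 - <<'E'
import cv2
a=cv2.imread('pics/s2.png');cv2.imwrite('pics/s2c.png',cv2.resize(a[150:300,300:500],(800,600),interpolation=cv2.INTER_CUBIC))
E
```

```text
4.15 [-29.4  40.3   1.5  93.2  -1.2  46.6  52.6] [593.3 269.1  98.6] [-179.9    0.   170. ] 0.004258396190790884
```

View pics/s2c.png

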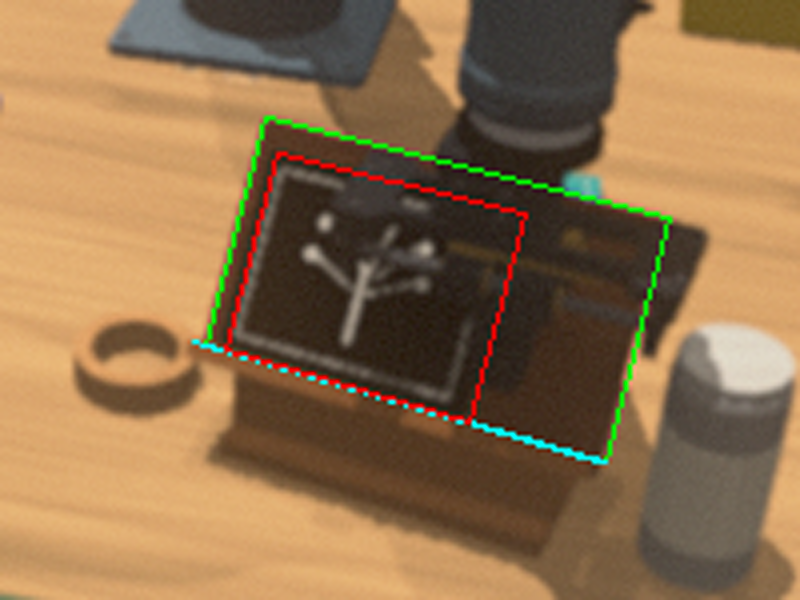

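The plaque is sliding flat. It is now at u ≈ -31 (matches the red overlay), so I'll continue 73 mm.

Call:
{"api": "play_rows", "payload": {
  "commands": [
    {"x":0,"y":-0.01,"z":0,"ax":0,"ay":0,"az":0,"hand":1},
    {"x":0,"y":-0.021,"z":0,"ax":0,"ay":0,"az":0,"hand":1},
    {"x":0,"y":-0.032,"z":0,"ax":0,"ay":0,"az":0,"hand":1},
    {"x":0,"y":-0.043,"z":0,"ax":0,"ay":0,"az":0,"hand":1},
    {"x":0,"y":-0.054,"z":0,"ax":0,"ay":0,"az":0,"hand":1},
    {"x":0,"y":-0.065,"z":0,"ax":0,"ay":0,"az":0,"hand":1},
    {"x":0,"y":-0.076,"z":0,"ax":0,"ay":0,"az":0,"hand":1},
    {"x":0,"y":-0.087,"z":0,"ax":0,"ay":0,"az":0,"hand":1},
    {"x":0,"y":-0.098,"z":0,"ax":0,"ay":0,"az":0,"hand":1},
    {"x":0,"y":-0.109,"z":0,"ax":0,"ay":0,"az":0,"hand":1},
    {"x":0,"y":-0.119,"z":0,"ax":0,"ay":0,"az":0,"hand":1},
    {"x":0,"y":-0.119,"z":0,"ax":0,"ay":0,"az":0,"hand":1}
  ]
}}

```text
clock: 5.65
tool_pos: [580.9, 198.8, 98.7]
eef_rot: [-180.0, 0.0, 170.0]
ft_force: [0.3, 0.2, -0.2]
opening: 0.009
gripper_force: 0.1
```

```bash
python3 look.py scene s3.png -103
python3 - <<'E'
import cv2
a=cv2.imread('pics/s3.png');cv2.imwrite('pics/s3c.png',cv2.resize(a[150:300,300:500],(800,600),interpolation=cv2.INTER_CUBIC))
from fit import *
D=E(180,0,170); T=lambda p:eas(EP,[p])[0]
cur=[44,56-71.4,98.7]; setlast(T(cur),D)
Rp=Ro.from_euler('z',-10,degrees=True)
# pinch orientation: tool z=-w, tool y=+n(outward) -> tool x = y cross z
z=np.array([s35,0,-c35]); y=np.array([c35,0,s35]); x=np.cross(y,z); G=Rp*Ro.from_matrix(np.c_[x,y,z])
print('G',G.as_euler('xyz',degrees=True).round(2), 'x',x)
tgt(T([44,0,98.7]),D); tgt(T([60,0,280]),D)
tgt(T(brd(-140,84+110,4)),G)
setlast(T(brd(-140,84+110,4)),G); tgt(T(brd(-140,84,4)),G)
E
```

```text
5.7 [-24.1  37.2   1.3  99.3  -1.1  43.5  57.8] [580.9 198.9  98.7] [-180.    0.  170.] 0.002513961579538906
G [145.   0.  80.] x [-0.  1.  0.]
pos [583.5 214.9  98.7] ang 0.0 | xyz [0.     0.0257 0.    ] a [0. 0. 0.]
pos [599.3 212.1 280. ] ang 0.0 | xyz [-0.0267  0.0257 -0.3022] a [0. 0. 0.]
pos [458.8  94.7 231.2] ang 95.2 | xyz [ 0.17   -0.2077 -0.2208] a [-0.1523 -0.1523  0.483 ]
pos [520.9  83.7 141.1] ang 0.0 | xyz [ 0.     -0.      0.1833] a [-0.  0.  0.]
```

View pics/s3c.png

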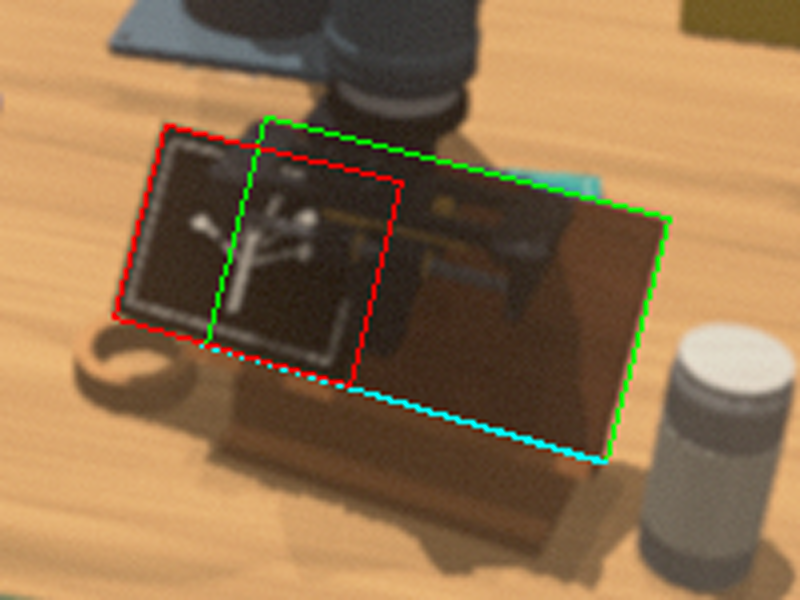

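Plaque centre is at u ≈ -103 (left edge at crop (115,318)), so about 58 mm overhangs. I'll back off, rise, and turn to the pinch orientation.

Call:
{"api": "play_rows", "payload": {
  "commands": [
    {"x":0,"y":0.0257,"z":0,"ax":0,"ay":0,"az":0,"hand":1},
    {"x":-0.0267,"y":0.0257,"z":-0.1,"ax":0,"ay":0,"az":0,"hand":1},
    {"x":-0.0267,"y":0.0257,"z":-0.2,"ax":0,"ay":0,"az":0,"hand":1},
    {"x":-0.0267,"y":0.0257,"z":-0.3022,"ax":0,"ay":0,"az":0,"hand":1},
    {"x":0.05,"y":-0.05,"z":-0.3022,"ax":-0.0169,"ay":-0.0169,"az":0.0537,"hand":-0.4},
    {"x":0.1,"y":-0.1,"z":-0.3,"ax":-0.0338,"ay":-0.0338,"az":0.1073,"hand":-0.4},
    {"x":0.13,"y":-0.15,"z":-0.27,"ax":-0.0508,"ay":-0.0508,"az":0.161,"hand":-0.4},
    {"x":0.17,"y":-0.2077,"z":-0.2208,"ax":-0.0677,"ay":-0.0677,"az":0.2147,"hand":-0.4},
    {"x":0.17,"y":-0.2077,"z":-0.2208,"ax":-0.0846,"ay":-0.0846,"az":0.2683,"hand":-0.4},
    {"x":0.17,"y":-0.2077,"z":-0.2208,"ax":-0.1015,"ay":-0.1015,"az":0.322,"hand":-0.4},
    {"x":0.17,"y":-0.2077,"z":-0.2208,"ax":-0.1354,"ay":-0.1354,"az":0.4293,"hand":-0.4},
    {"x":0.17,"y":-0.2077,"z":-0.2208,"ax":-0.1523,"ay":-0.1523,"az":0.483,"hand":-0.4}
  ]
}}

```text
clock: 7.2
tool_pos: [458.5, 93.3, 230.7]
eef_rot: [153.5, 6.1, 102.0]
ft_force: [0.3, 0.6, -0.3]
opening: 0.702
gripper_force: 0.0
```

Call:
{"api": "play_rows", "payload": {
  "commands": [
    {"x":0,"y":0,"z":0,"ax":0,"ay":0,"az":0,"hand":-0.4},
    {"x":0,"y":0,"z":0,"ax":0,"ay":0,"az":0,"hand":-0.4}
  ]
}}

```text
clock: 7.45
tool_pos: [458.6, 92.8, 230.6]
eef_rot: [153.6, 6.2, 102.3]
ft_force: [-0.4, -0.6, -0.6]
opening: 0.7
gripper_force: 0.0
```

```bash
python3 look.py wrist w3.png -103
```

```text
7.5 [-35.3   1.8  10.9 136.   31.7  20.2 -38.5] [458.7  92.6 230.6] [153.6   6.2 102.3] 0.7005501981754988
```

View pics/w3.png

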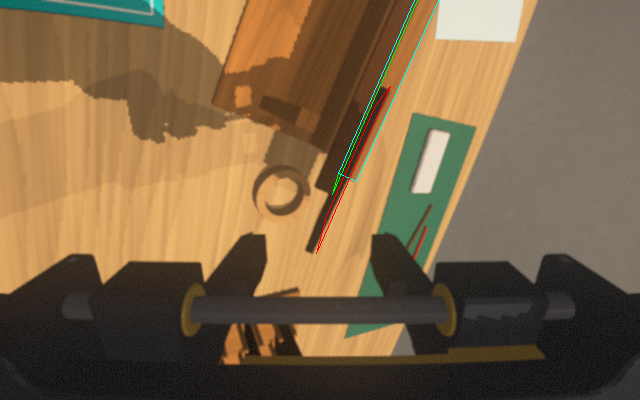

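```bash
cat > ik.py <<'E'
from fit import *
from scipy.optimize import least_squares
d=np.radians
S=[([-70.657,30.733,-.252,88.115,.149,61.152,-4.079],[255.39,597.718,238.716],[180,0,156.867]),
([-33.1,32.6,2.1,82,-1.3,65.4,49.4],[599.8,318.4,259.9],[180,-.1,170.2]),
([-29.4,40.3,1.5,93.2,-1.2,46.6,52.6],[593.3,269.1,98.6],[-179.9,0,170]),
([-24.1,37.2,1.3,99.3,-1.1,43.5,57.8],[580.9,198.9,98.7],[180,0,170]),
([-35.3,1.8,10.9,136,31.7,20.2,-38.5],[458.7,92.6,230.6],[153.6,6.2,102.3])]
def fk(q,p,sg):
    h,a,b,c,e1,e2,w,j0,t0=p; q=np.array(q)
    Y=lambda t:Ro.from_euler('y',t,degrees=True); Z=lambda t:Ro.from_euler('z',t,degrees=True)
    R=Z(sg[0]*q[0]+j0)*Y(q[1]); x=np.array([0,0,h])
    R=R*Z(sg[1]*q[2]); x=x+R.apply([e1,0,a]); R=R*Y(q[3]); x=x+R.apply([e2,0,b])
    R=R*Z(sg[2]*q[4])*Y(q[5]); x=x+R.apply([w,0,c]); R=R*Z(sg[3]*q[6]+t0)
    return x,R
def fitall():
    best=None
    for k in range(16):
        sg=[1 if k>>i&1 else -1 for i in range(4)]
        def f(p):
            o=[]
            for q,x,e in S:
                X,R=fk(q,p,sg); o+=[X-x,(R.inv()*E(*e)).as_rotvec()*300]
            return np.concatenate(o)
        for t0 in(0,90,180,-90):
            r=least_squares(f,[350,400,350,250,0,0,0,0,t0])
            if best is None or r.cost<best[0]: best=(r.cost,r.x,sg,r.fun)
    return best
LO=np.array([-154.64,-21.42,-72.66,13.99,-74.86,10.95,-158.01]);HI=np.array([154.64,123.67,72.17,137.28,254.86,109.41,158.01])
def ik(pos,Rm,B,seeds):
    best=None
    for q0 in seeds:
        def f(q):
            X,R=fk(q,B[1],B[2]); return np.r_[X-pos,(R.inv()*Rm).as_rotvec()*300,0.002*(q-q0)]
        r=least_squares(f,np.clip(q0,LO+2,HI-2),bounds=(LO+1.5,HI-1.5)); e=np.linalg.norm(r.fun[:6])
        if best is None or e<best[0]-1: best=(e,r.x)
    return best
E
python3 - <<'E'
from ik import *
B=fitall(); print(B[0],B[1].round(1),B[2],np.abs(B[3]).max())
import pickle;pickle.dump(B,open('B.pkl','wb'))
T=lambda p:eas(EP,[p])[0]; Rp=Ro.from_euler('z',-10,degrees=True)
y=np.array([c35,0,s35]); w=np.array([-s35,0,c35]); u=np.array([0,1,0.])
rng=np.random.default_rng(0); seeds=[np.array(S[4][0]),np.array(S[3][0])]+[rng.uniform(LO+10,HI-10) for _ in range(6)]
for sgn in(1,-1):
  for phi in(0,20,35,50,70,90):
    z=-np.cos(d(phi))*w+np.sin(d(phi))*u; yy=sgn*y; G=Rp*Ro.from_matrix(np.c_[np.cross(yy,z),yy,z])
    gp=brd(-143,95,4)
    for back in(0,60):
        e,q=ik(T(gp+z*(19-back)),G,B,seeds); print(sgn,phi,back,round(e,1),q.round(0))
E
```

```text
54.239860407016835 [397.3 529.5 454.7 399.  -20.4   6.4  -0.7  -4.   86.1] [-1, -1, -1, -1] 8.773954504135675
1 0 0 15.1 [ -41.   23.   18.  136.  118.   12. -152.]
1 0 60 23.4 [  28.   29.  -71.  136.   87.   49. -117.]
1 20 0 37.6 [  41.   33.  -53.  136.  136.   12. -136.]
1 20 60 50.1 [ 59.  29. -71. 136.  76.  12. -77.]
1 35 0 22.6 [-34.  56.  66. 136. 253.  90. 104.]
1 35 60 32.0 [ 64.  35. -53. 136. -73.  17.  95.]
1 50 0 3.1 [ 68.  61. -56. 132. -73.  12. 112.]
1 50 60 0.0 [ 63.  44. -38. 134. -73.  35. 111.]
1 70 0 0.0 [ 80.  94. -71. 119.  20.  30.  34.]
1 70 60 0.0 [ 86.  89. -70. 118.  12.  37.  41.]
1 90 0 0.0 [ 74.  99. -64. 104.  -2.  52.  59.]
1 90 60 0.0 [ 76.  94. -60. 100.  -8.  60.  65.]
-1 0 0 15.1 [-41.  23.  18. 136. 118.  12.  28.]
-1 0 60 23.4 [ 28.  29. -71. 136.  87.  49.  63.]
-1 20 0 37.6 [ 41.  33. -53. 136. 136.  12.  44.]
-1 20 60 50.1 [ 59.  29. -71. 136.  76.  12. 103.]
-1 35 0 22.3 [ 55.  44. -50. 136. 237.  12. -35.]
-1 35 60 32.0 [ 64.  35. -53. 136. -73.  17. -85.]
-1 50 0 3.1 [ 68.  61. -56. 132. -73.  12. -68.]
-1 50 60 0.0 [ 63.  44. -38. 134. -73.  35. -69.]
-1 70 0 0.0 [ 36.  56.  -8. 119. -73.  69. -64.]
-1 70 60 0.0 [ 30.  54.   8. 118. -72.  83. -63.]
-1 90 0 0.0 [ 31.  69.  -2. 104. -66.  91. -66.]
-1 90 60 0.0 [ 36.  70.  -1. 100. -61.  94. -68.]
```

Run:
```python
from ik import *
import pickle;B=pickle.load(open('B.pkl','rb'))
print(B[3].reshape(-1,6).round(1))
T=lambda p:eas(EP,[p])[0]; Rp=Ro.from_euler('z',-10,degrees=True); Rr=Ro.from_euler('z',10.2,degrees=True)
y=np.array([c35,0,s35]); w=np.array([-s35,0,c35]); u=np.array([0,1,0.])
q5=np.array(S[4][0]); rng=np.random.default_rng(1); more=[rng.uniform(LO+10,HI-10) for _ in range(8)]
for sgn in(1,-1):
  for phi in(55,62,70,78):
    z=-np.cos(d(phi))*w+np.sin(d(phi))*u; yy=sgn*y; G=Rp*Ro.from_matrix(np.c_[np.cross(yy,z),yy,z])
    e,q=ik(T(brd(-150,85,4)+z*(19-60)),G,B,[q5]+more); e1,q1=ik(T(brd(-150,85,4)+z*19),G,B,[q]); 
    print(sgn,phi,'easel',round(e,1),q.round(0),round(e1,1),q1.round(0))
    for k in(1,-1): # rack: u->k*y, n->k*x
        zz=np.array([0,k*np.sin(d(phi)),-np.cos(d(phi))]); y2=sgn*k*np.array([1,0,0.]); G2=Rr*Ro.from_matrix(np.c_[np.cross(y2,zz),y2,zz])
        p=eas(RP,[np.array([-55,-47*k,12+85])+zz*19])[0]; e,q=ik(p+[0,0,70],G2,B,[q1]+more); e2,q2=ik(p,G2,B,[q]); print('   rack',k,round(e,1),q.round(0),round(e2,1),q2.round(0))
```

```text
[[-0.5 -0.9  0.2  0.   0.  -0.6]
 [ 1.2 -1.   0.6  0.3  0.5 -0.6]
 [ 0.9  0.3 -0.7 -0.1 -0.1 -0.4]
 [-2.   2.9 -0.4 -0.1  0.1 -0.2]
 [-0.   0.5  0.3 -3.   8.8  1.7]]
1 55 easel 0.0 [ 49.  44. -18. 129. -73.  52. 114.] 0.0 [ 60.  57. -41. 129. -73.  30. 114.]
   rack 1 0.0 [ 47.  60.  -5.  70. -23.  99.  60.] 0.0 [ 47.  65.  -4.  69. -22.  95.  62.]
   rack -1 0.0 [  7.  43. -34. 128.  83.  79.  99.] 0.0 [  5.  53. -31. 127.  89.  79.  90.]
1 62 easel 0.0 [ 87.  84. -71. 123.  18.  29.  33.] 0.0 [ 79.  86. -68. 124.  19.  20.  32.]
   rack 1 0.0 [ 71.  79. -62.  66.  13. 102.  27.] 0.0 [ 70.  84. -60.  64.  17.  99.  30.]
   rack -1 0.0 [  1.  48. -30. 127.  84.  84.  93.] 0.0 [ -1.  58. -27. 125.  88.  84.  86.]
1 70 easel 0.0 [ 85.  89. -69. 117.  11.  38.  43.] 0.0 [ 80.  91. -68. 118.  12.  30.  42.]
   rack 1 0.0 [ 69.  83. -60.  61.   9. 107.  28.] 0.0 [ 68.  88. -58.  58.  12. 105.  31.]
   rack -1 0.0 [ -6.  54. -24. 125.  83.  89.  87.] 0.0 [ -8.  63. -22. 123.  86.  89.  81.]
1 78 easel 0.0 [ 82.  92. -65. 110.   3.  47.  53.] 0.0 [ 78.  94. -65. 112.   3.  39.  53.]
   rack
[... 653 characters left out ...]
  -32.  104. -113.]
   rack -1 0.0 [-73.  77.  71. 127. -18.  22.   3.] 0.0 [-71.  83.  64. 125. -23.  19.  -1.]
-1 70 easel 0.0 [ 55.  58. -22. 117. -57.  61. -74.] 0.0 [ 51.  61. -25. 118. -63.  55. -70.]
   rack 1 0.0 [  58.   73.  -27.   61.  -14.  108. -132.] 0.0 [  57.   78.  -26.   58.  -12.  106. -130.]
   rack -1 0.0 [-77.  87.  71. 125. -19.  25.  -3.] 0.0 [-76.  93.  64. 123. -23.  24.  -7.]
-1 78 easel 0.0 [ 72.  77. -48. 110. -27.  52. -99.] 0.0 [ 68.  80. -50. 112. -30.  44. -97.]
   rack 1 16.2 [  68.   83.  -53.   60.    0.  108. -148.] 12.3 [  65.   88.  -47.   56.   -0.  108. -142.]
   rack -1 0.0 [-80.  96.  70. 123. -17.  29. -10.] 0.0 [-80. 102.  64. 119. -21.  30. -14.]
```

```bash
cat > plan.py <<'E'
from ik import *
import pickle
B=pickle.load(open('B.pkl','rb'))
T=lambda p:eas(EP,[p])[0]; Rp=Ro.from_euler('z',-10,degrees=True); Rr=Ro.from_euler('z',10.2,degrees=True)
yn=np.array([c35,0,s35]); wv=np.array([-s35,0,c35]); uv=np.array([0,1,0.])
PHI=62
zt=-np.cos(d(PHI))*wv+np.sin(d(PHI))*uv; G=Rp*Ro.from_matrix(np.c_[np.cross(-yn,zt),-yn,zt])
def grasp(back,gu=-150,gw=85): return T(brd(gu,gw,4)+zt*(19-back))
def now():
    o=ctrl.get_obs(); return o['joint_pos'],o['tool_pos'],E(*o['eef_rot'])
def sim(q,p0,R0,p1,R1,n=12):
    "straight move, local IK"
    m=0; rv=(R0.inv()*R1).as_rotvec()
    for i in range(1,n+1):
        e,q=ik(p0+(p1-p0)*i/n,R0*Ro.from_rotvec(rv*i/n),B,[q]); m=max(m,e)
    return m,q
E
python3 - <<'E'
from plan import *
q,p,R=now(); print(q.round(1),p.round(1)); X,Rf=fk(q,B[1],B[2]); print((X-p).round(1))
pg=grasp(110); print('pre',pg.round(1),G.as_euler('xyz',degrees=True).round(1),'angle',np.degrees((R.inv()*G).magnitude()).round(1))
e,qa=ik(pg,G,B,[np.array([42,50,-4,122,-68,67,-65.])]); print('qa',round(e,1),qa.round(1))
for t in np.linspace(0,1,9):
    X,Rr_=fk(q+(qa-q)*t,B[1],B[2]); print(round(t,2),X.round(),'z',Rr_.as_matrix()[:,2].round(2),'y',Rr_.as_matrix()[:,1].round(2))
e,q2=sim(qa,pg,G,grasp(0),G); print('grasp',round(e,1),q2.round(1), grasp(0).round(1))
E
```

```text
[-35.3   1.8  10.9 136.   31.7  20.2 -38.5] [458.7  92.6 230.6]
[0.5 0.1 0.7]
pre [480.5  -0.9 176.9] [-123.8   46.3  -52.8] angle 164.8
qa 0.0 [ 44.4  46.4  -2.5 122.  -65.7  70.1 -67.7]
0.0 [459.  93. 231.] z [ 0.45 -0.03 -0.89] y [0.87 0.24 0.43]
0.12 [421.  26. 183.] z [ 0.26 -0.12 -0.96] y [ 0.95 -0.15  0.28]
0.25 [369.  -9. 144.] z [ 0.05 -0.1  -0.99] y [ 0.85 -0.52  0.09]
0.38 [321. -12. 117.] z [-0.14  0.03 -0.99] y [ 0.58 -0.81 -0.1 ]
0.5 [294.  11. 105.] z [-0.24  0.24 -0.94] y [ 0.21 -0.93 -0.29]
0.62 [299.  42. 107.] z [-0.23  0.47 -0.85] y [-0.19 -0.88 -0.44]
0.75 [338.  63. 123.] z [-0.1   0.69 -0.72] y [-0.54 -0.65 -0.54]
0.88 [405.  53. 147.] z [ 0.13  0.82 -0.56] y [-0.76 -0.28 -0.59]
1.0 [481.  -1. 177.] z [ 0.42  0.82 -0.38] y [-0.81  0.14 -0.57]
grasp 0.0 [ 47.6  54.4 -22.2 123.9 -73.4  50.9 -64.7] [526.6  89.6 134.6]
```

```bash
sed -i 's/"PHI",66/"PHI",62/' plan.py
python3 - <<'E'
from plan import *
q,p,R=now(); b=list(p)+list(R.as_euler('xyz',degrees=True))
tgt([500,-60,330],E(180,0,85),b)
E
```

```text
pos [500 -60 330] ang 32.8 | xyz [-0.2794  0.0724 -0.1164] a [0.1503 0.0113 0.1021]
```

Call:
{"api": "play_rows", "payload": {
  "commands": [
    {"x":-0.09,"y":0.024,"z":-0.038,"ax":0.05,"ay":0.004,"az":0.034,"hand":-0.4},
    {"x":-0.186,"y":0.048,"z":-0.076,"ax":0.1,"ay":0.008,"az":0.068,"hand":-0.4},
    {"x":-0.2794,"y":0.0724,"z":-0.1164,"ax":0.1503,"ay":0.0113,"az":0.1021,"hand":-0.4},
    {"x":-0.2794,"y":0.0724,"z":-0.1164,"ax":0.1503,"ay":0.0113,"az":0.1021,"hand":-0.4},
    {"x":-0.2794,"y":0.0724,"z":-0.1164,"ax":0.1503,"ay":0.0113,"az":0.1021,"hand":-0.4}
  ]
}}

```text
clock: 8.12
tool_pos: [501.1, -62.3, 330.4]
eef_rot: [179.9, -0.0, 84.8]
ft_force: [0.8, 0.3, -1.0]
opening: 0.696
gripper_force: 0.0
```

Run:
```python
from plan import *
q,p,R=now(); b=list(p)+list(R.as_euler('xyz',degrees=True)); print(q.round(1),np.round(b,1))
tgt(grasp(110),G,b)
```

```text
[-17.1  11.   22.2 104.6  -4.6  65.1   1.5] [501.1 -62.3 330.4 179.9  -0.   84.8]
pos [480.5  -0.9 176.9] ang 69.1 | xyz [ 0.0987 -0.0441  0.2557] a [-0.1874  0.3249 -0.0814]
```

Call:
{"api": "play_rows", "payload": {
  "commands": [
    {"x":0.0,"y":0.0,"z":0.0,"ax":-0.024,"ay":0.042,"az":-0.01,"hand":-0.4},
    {"x":0.0,"y":0.0,"z":0.0,"ax":-0.05,"ay":0.087,"az":-0.022,"hand":-0.4},
    {"x":0.0,"y":0.0,"z":0.0,"ax":-0.075,"ay":0.13,"az":-0.033,"hand":-0.4},
    {"x":0.0,"y":0.0,"z":0.0,"ax":-0.1,"ay":0.173,"az":-0.043,"hand":-0.4},
    {"x":0.02,"y":-0.01,"z":0.05,"ax":-0.125,"ay":0.217,"az":-0.054,"hand":-0.4},
    {"x":0.04,"y":-0.018,"z":0.1,"ax":-0.15,"ay":0.26,"az":-0.065,"hand":-0.4},
    {"x":0.06,"y":-0.027,"z":0.16,"ax":-0.175,"ay":0.303,"az":-0.076,"hand":-0.4},
    {"x":0.08,"y":-0.036,"z":0.21,"ax":-0.1874,"ay":0.3249,"az":-0.0814,"hand":-0.4},
    {"x":0.0987,"y":-0.0441,"z":0.2557,"ax":-0.1874,"ay":0.3249,"az":-0.0814,"hand":-0.4},
    {"x":0.0987,"y":-0.0441,"z":0.2557,"ax":-0.1874,"ay":0.3249,"az":-0.0814,"hand":-0.4},
    {"x":0.0987,"y":-0.0441,"z":0.2557,"ax":-0.1874,"ay":0.3249,"az":-0.0814,"hand":-0.4}
  ]
}}

```text
clock: 9.5
tool_pos: [478.3, 1.2, 177.1]
eef_rot: [124.0, -46.3, 127.2]
ft_force: [0.0, 0.1, -0.3]
opening: 0.7
gripper_force: 0.0
```

```bash
python3 look.py wrist w4.png -103
python3 - <<'E'
from plan import *
q,p,R=now(); b=list(p)+list(R.as_euler('xyz',degrees=True)); print(q.round(1),np.round(b,1),grasp(110).round(1),G.as_euler('xyz',degrees=True).round(1))
tgt(grasp(110),G,b);tgt(grasp(0),G,b)
E
```

```text
9.55 [ 43.6  40.4 -13.6 125.2 -74.4  61.5 110. ] [478.6   1.  177.3] [124.  -46.3 127.2] 0.7020398671076854
[ 43.6  40.4 -13.6 125.2 -74.4  61.5 110. ] [478.6   1.  177.3 124.  -46.3 127.2] [480.5  -0.9 176.9] [123.8 -46.3 127.2]
pos [480.5  -0.9 176.9] ang 0.2 | xyz [-0.0035  0.0026 -0.0011] a [-0.0012  0.0001  0.0004]
pos [526.6  89.6 134.6] ang 0.2 | xyz [-0.0034  0.0033  0.1823] a [-0.0012  0.0001  0.0004]
```

View pics/w4.png

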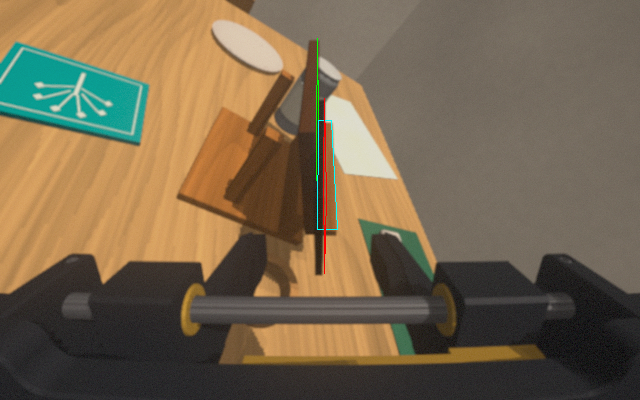

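The plaque's edge (320,270) lies midway between the open fingers (266 and 372) and parallel to them, so I'll advance.

Call:
{"api": "play_rows", "payload": {
  "commands": [
    {"x":0,"y":0.001,"z":0.04,"ax":0,"ay":0,"az":0,"hand":-0.4},
    {"x":0,"y":0.001,"z":0.08,"ax":0,"ay":0,"az":0,"hand":-0.4},
    {"x":0,"y":0.001,"z":0.12,"ax":0,"ay":0,"az":0,"hand":-0.4},
    {"x":0,"y":0.001,"z":0.15,"ax":0,"ay":0,"az":0,"hand":-0.4},
    {"x":0,"y":0.001,"z":0.17,"ax":0,"ay":0,"az":0,"hand":-0.4},
    {"x":0,"y":0.001,"z":0.1823,"ax":0,"ay":0,"az":0,"hand":-0.4},
    {"x":0,"y":0.001,"z":0.1823,"ax":0,"ay":0,"az":0,"hand":-0.4}
  ]
}}

```text
clock: 10.42
tool_pos: [524.2, 91.3, 134.4]
eef_rot: [124.1, -46.4, 127.2]
ft_force: [-1.1, 0.3, -0.0]
opening: 0.699
gripper_force: 0.0
```

```bash
python3 look.py wrist w5.png -103
python3 - <<'E'
from plan import *
q,p,R=now(); print(np.round(p,1),grasp(0).round(1),ctrl.get_obs()['ft_force'])
import cv2
c=cam('scene');a=c[0]['img'][:,:,::-1];b=cv2.imread('pics/w5.png')
cv2.imwrite('pics/g.png',np.hstack([cv2.resize(b,(440,275)),cv2.resize(a[160:272,290:436].copy(),(358,275),interpolation=cv2.INTER_CUBIC)]))
E
```

```text
10.475 [ 56.3  56.2 -45.1 124.  -74.3  32.5 110.2] [524.2  90.9 134.4] [124.1 -46.3 127.2] 0.6983418807770324
[524.2  90.9 134.4] [526.6  89.6 134.6] [-0.2985879   0.06239971  0.50901224]
```

View pics/g.png

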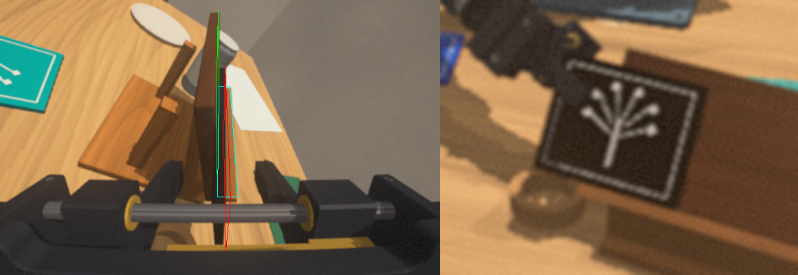

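That was the last allowed picture. The plaque is between the fingers (left view ~(222,235)) and the front finger is over its outer side, so I'll close.

Call:
{"api": "play_rows", "payload": {
  "commands": [
    {"x":0,"y":0,"z":0,"ax":0,"ay":0,"az":0,"hand":1},
    {"x":0,"y":0,"z":0,"ax":0,"ay":0,"az":0,"hand":1},
    {"x":0,"y":0,"z":0,"ax":0,"ay":0,"az":0,"hand":1},
    {"x":0,"y":0,"z":0,"ax":0,"ay":0,"az":0,"hand":1},
    {"x":0,"y":0,"z":0,"ax":0,"ay":0,"az":0,"hand":1},
    {"x":0,"y":0,"z":0,"ax":0,"ay":0,"az":0,"hand":1}
  ],
  "squeeze": 45
}}

```text
clock: 11.28
tool_pos: [525.7, 90.8, 135.6]
eef_rot: [123.8, -46.4, 127.2]
ft_force: [1.3, -0.2, 1.9]
opening: 0.088
gripper_force: 44.9
```

Run:
```python
from plan import *
q,p,R=now(); b=list(p)+list(R.as_euler('xyz',degrees=True)); print(q.round(1),np.round(b,1))
c=cam('scene'); print(find(c,'plaque_c','scene'))
rv=Ro.from_euler('z',-10,degrees=True)
p1=p+rv.apply(8*yn+3*wv); tgt(p1,R,b)           # off the board
p2=p1+rv.apply([10,-10,110]); tgt(p2,R,b)
e,q2=sim(q,p,R,p1,R,3); e2,q2=sim(q2,p1,R,p2,R); print(e,e2,q2.round(0))
e,q3=sim(q2,p2,R,rack(130),G2); print('mid',rack(130).round(),e.round(1),q3.round(0))
e,q4=sim(q3,rack(130),G2,rack(0),G2); print(e.round(1),q4.round(0))
```

```text
[ 56.4  56.3 -45.3 123.9 -74.4  32.5 110.2] [525.7  90.8 135.6 123.8 -46.4 127.2]
[(0.92, array([ 289., -230.,    9.]), array([272., 182.])), (0.56, array([545., 121., 122.]), array([365., 214.])), (0.28, array([ 571., -220.,   69.]), array([231., 215.]))]
pos [530.5  89.9 142.6] ang 0.0 | xyz [ 0.0044  0.0133 -0.0023] a [0. 0. 0.]
pos [538.6  78.4 252.6] ang 0.0 | xyz [ 0.121   0.132  -0.0829] a [0. 0. 0.]
2.7106752570779733e-05 3.348079475987845e-06 [ 60.  44. -40. 124. -61.  48.  93.]
mid [ 468. -269.  218.] 0.0 [ 53.  61. -16.  66. -20. 106.  52.]
0.0 [ 53.  71. -15.  64. -17.  99.  56.]
```

Call:
{"api": "play_rows", "payload": {
  "commands": [
    {"x":0.0022,"y":0.0066,"z":-0.0012,"ax":0,"ay":0,"az":0,"hand":1},
    {"x":0.0044,"y":0.0133,"z":-0.0023,"ax":0,"ay":0,"az":0,"hand":1},
    {"x":0.02,"y":0.03,"z":-0.013,"ax":0,"ay":0,"az":0,"hand":1},
    {"x":0.045,"y":0.055,"z":-0.03,"ax":0,"ay":0,"az":0,"hand":1},
    {"x":0.07,"y":0.081,"z":-0.048,"ax":0,"ay":0,"az":0,"hand":1},
    {"x":0.096,"y":0.107,"z":-0.066,"ax":0,"ay":0,"az":0,"hand":1},
    {"x":0.121,"y":0.132,"z":-0.0829,"ax":0,"ay":0,"az":0,"hand":1},
    {"x":0.121,"y":0.132,"z":-0.0829,"ax":0,"ay":0,"az":0,"hand":1}
  ]
}}

```text
clock: 12.38
tool_pos: [537.3, 78.7, 252.0]
eef_rot: [124.0, -46.2, 127.2]
ft_force: [0.9, -0.5, -1.7]
opening: 0.085
gripper_force: 45.0
```

```bash
cat > pq.py <<'E'
from plan import *
def quad(p,R,g):
    """g=(a: width offset of grip from centre, w: grip height, rot deg) -> world corners. plaque axes in tool when rot=0"""
    a,h,rot=g
    # tool: z=-cos w+sin u, x=y×z ; u,w in tool coords:
    f=d(PHI); ut=np.array([np.cos(f),0,np.sin(f)]); wt=np.array([np.sin(f),0,-np.cos(f)])
    Q=Ro.from_euler('y',rot,degrees=True); gp=np.array([0,0,-19.])
    return np.array([p+R.apply(gp+Q.apply((x-a)*ut+(z-h)*wt)) for x,z in[(-75,120),(75,120),(75,0),(-75,0)]])
def front(p,R,g,s): return quad(p,R,g)+s*4*R.as_matrix()[:,1]
def score(c,gray,p,R,g):
    "mean dark-inside vs bright-outside contrast on the edges away from the gripper"
    P=front(p,R,g,1); ctr=P.mean(0); tot=[]
    for i,j in((0,1),(1,2),(2,3),(3,0)):
        for t in np.linspace(.08,.92,30):
            e=P[i]+(P[j]-P[i])*t; v=(ctr-(P[i]+P[j])/2); v/=np.linalg.norm(v)
            px=proj(c,np.array([e+4*v,e-4*v])).astype(np.float32)
            val=cv2.remap(gray,px[:,:1],px[:,1:],cv2.INTER_LINEAR).ravel(); tot.append(val[1]-val[0])
    return np.array(tot).reshape(4,30)
if __name__=='__main__':
    q,p,R=now(); o=ctrl.get_obs(); print(q.round(1),p.round(1),o['eef_rot'].round(1),o['opening'].round(3),o['clock'])
    c=cam('scene'); save(c,'k%d.png'%int(o['clock']*100)); gray=cv2.cvtColor(c[0]['img'],cv2.COLOR_RGB2GRAY).astype(np.float32)
    res=[]
    for rot in range(-24,25,2):
        for a in(-53,-50,-47,-44,-41):
            for h in(79,82,85,88,91): res.append((np.clip(score(c,gray,p,R,(a,h,rot)),-20,40).mean(),a,h,rot))
    res.sort(reverse=True); print(*[tuple(np.round(r,1)) for r in res[:6]],sep='\n')
    print(find(c,'plaque_c','scene'))
    print('edge contrasts',score(c,gray,p,R,res[0][1:]).mean(1).round())
E
python3 pq.py
```

```text
Traceback (most recent call last):
  File "pq.py", line 20, in <module>
    q,p,R=now(); o=ctrl.get_obs(); print(q.round(1),p.round(1),o['eef_rot'].round(1),o['opening'].round(3),o['clock'])
                                                                                     ^^^^^^^^^^^^^^^^^^
AttributeError: 'float' object has no attribute 'round'
```

```bash
sed -i "s/o\['opening'\].round(3)/o['opening']/" pq.py; python3 pq.py
```

```text
[ 57.4  39.4 -46.7 122.7 -69.7  42.2  91.9] [537.3  78.7 252. ] [124.  -46.2 127.2] 0.08484795352730795 12.375
(np.float64(27.0), np.float64(-44.0), np.float64(85.0), np.float64(0.0))
(np.float64(26.8), np.float64(-44.0), np.float64(82.0), np.float64(-2.0))
(np.float64(25.9), np.float64(-41.0), np.float64(85.0), np.float64(0.0))
(np.float64(24.5), np.float64(-44.0), np.float64(85.0), np.float64(-2.0))
(np.float64(23.1), np.float64(-41.0), np.float64(82.0), np.float64(-2.0))
(np.float64(23.0), np.float64(-47.0), np.float64(82.0), np.float64(-2.0))
[(0.62, array([555., 106., 240.]), array([359., 171.])), (0.58, array([ 291., -229.,    9.]), array([272., 182.]))]
edge contrasts [15. 79. 91. 37.]
```

No slip: the grip is 44 mm from centre, 85 mm up, with the plaque square. Next I'll carry it to above slot0.

Run:
```python
from plan import *
q,p,R=now(); b=list(p)+list(R.as_euler('xyz',degrees=True))
P1=rack(130,gu=-44); rv=(R.inv()*G2).as_rotvec(); qq=q; 
for t in(1/12,.17,.25,.33,.42,.5,.58,.67,.75,.83,.92,1):
    x=p+(P1-p)*t+[0,0,40*np.sin(np.pi*t)]; Rm=R*Ro.from_rotvec(rv*t); tgt(x,Rm,b)
    e,qq=ik(x,Rm,B,[qq]); Q=None
    from pq import quad
    print('   err',round(e,1),qq.round(0),'low',quad(x,Rm,(-44,85,0))[:,2].min().round())
```

```text
pos [530.9  50.1 258.2] ang 3.3 | xyz [-0.0131  0.0062 -0.0483] a [0.0154 0.0029 0.0099]
   err 0.0 [ 61.  42. -37. 120. -54.  53.  85.] low 193.0
pos [524.9  20.2 265.4] ang 6.8 | xyz [-0.0277  0.012  -0.0981] a [0.0315 0.0058 0.0201]
   err 0.0 [ 60.  41. -35. 115. -49.  59.  78.] low 197.0
pos [519.4  -7.4 270.7] ang 10.0 | xyz [-0.0428  0.0161 -0.1432] a [0.0463 0.0086 0.0296]
   err 0.0 [ 60.  41. -32. 111. -45.  65.  73.] low 200.0
pos [513.9 -35.  274.3] ang 13.2 | xyz [-0.06    0.0184 -0.1872] a [0.0611 0.0113 0.0391]
   err 0.0 [ 60.  41. -30. 107. -41.  70.  69.] low 202.0
pos [507.7 -66.  275.7] ang 16.8 | xyz [-0.0824  0.0186 -0.2349] a [0.0777 0.0144 0.0497]
   err 0.0 [ 59.  42. -28. 102. -37.  75.  65.] low 202.0
pos [502.2 -93.6 274.3] ang 20.0 | xyz [-0.1055  0.0164 -0.2757] a [0.0926 0.0172 0.0592]
   err 0.0 [ 59.  44. -27.  98. -34.  79.  62.] low 199.0
pos [ 496.7 -121.2  270.5] ang 23.2 | xyz [-0.1316  0.0117 -0.3149] a [0.1074 0.0199 0.0686]
   err 0.0 [ 58.  46. -25.  93. -31.  84.  59.] low 194.0
pos [ 490.5 -152.2  263.2] ang 26.8 | xyz [-0.1645  0.0037 -0.3571] a [0.124  0.023  0.0793]
   err 0.0 [ 57.  49. -24.  88. -28.  88.  57.] low 186.0
pos [ 485.  -179.8  254.5] ang 30.0 | xyz [-0.1966 -0.0056 -0.3932] a [0.1388 0.0258 0.0888]
   err 0.0 [ 57.  51. -22.  83. -26.  93.  55.] low 177.0
pos [ 479.5 -207.4  244. ] ang 33.2 | xyz [-0.2307 -0.0166 -0.428 ] a [0.1536 0.0285 0.0982]
   err 0.0 [ 56.  54. -21.  78. -23.  97.  54.] low 167.0
pos [ 473.3 -238.4  230.6] ang 36.8 | xyz [-0.271  -0.0305 -0.4663] a [0.1703 0.0316 0.1089]
   err 0.0 [ 55.  58. -20.  72. -21. 101.  52.] low 154.0
pos [ 467.8 -266.   218.1] ang 40.0 | xyz [-0.3076 -0.0434 -0.4999] a [0.1851 0.0344 0.1183]
   err 0.0 [ 54.  61. -18.  67. -18. 106.  51.] low 142.0
```

Call:
{"api": "play_rows", "payload": {
  "commands": [
    {"x":-0.0131,"y":0.0062,"z":-0.0483,"ax":0.0154,"ay":0.0029,"az":0.0099,"hand":1},
    {"x":-0.0277,"y":0.012,"z":-0.0981,"ax":0.0315,"ay":0.0058,"az":0.0201,"hand":1},
    {"x":-0.0428,"y":0.0161,"z":-0.1432,"ax":0.0463,"ay":0.0086,"az":0.0296,"hand":1},
    {"x":-0.06,"y":0.0184,"z":-0.1872,"ax":0.0611,"ay":0.0113,"az":0.0391,"hand":1},
    {"x":-0.0824,"y":0.0186,"z":-0.2349,"ax":0.0777,"ay":0.0144,"az":0.0497,"hand":1},
    {"x":-0.1055,"y":0.0164,"z":-0.2757,"ax":0.0926,"ay":0.0172,"az":0.0592,"hand":1},
    {"x":-0.1316,"y":0.0117,"z":-0.3149,"ax":0.1074,"ay":0.0199,"az":0.0686,"hand":1},
    {"x":-0.1645,"y":0.0037,"z":-0.3571,"ax":0.124,"ay":0.023,"az":0.0793,"hand":1},
    {"x":-0.1966,"y":-0.0056,"z":-0.3932,"ax":0.1388,"ay":0.0258,"az":0.0888,"hand":1},
    {"x":-0.2307,"y":-0.0166,"z":-0.428,"ax":0.1536,"ay":0.0285,"az":0.0982,"hand":1},
    {"x":-0.271,"y":-0.0305,"z":-0.4663,"ax":0.1703,"ay":0.0316,"az":0.1089,"hand":1},
    {"x":-0.3076,"y":-0.0434,"z":-0.4999,"ax":0.1851,"ay":0.0344,"az":0.1183,"hand":1}
  ]
}}

```text
clock: 13.98
tool_pos: [467.6, -266.5, 216.1]
eef_rot: [-179.7, -62.2, 100.0]
ft_force: [0.4, -0.4, -0.9]
opening: 0.086
gripper_force: 45.0
```

Call:
{"api": "play_rows", "payload": {
  "commands": [
    {"x":0,"y":0,"z":0,"ax":0,"ay":0,"az":0,"hand":1},
    {"x":0,"y":0,"z":0,"ax":0,"ay":0,"az":0,"hand":1}
  ]
}}

```text
clock: 14.22
tool_pos: [468.3, -264.8, 217.8]
eef_rot: [179.8, -62.2, 100.4]
ft_force: [0.7, -0.3, -1.1]
opening: 0.087
gripper_force: 45.0
```

```bash
python3 pq.py
python3 - <<'E'
from plan import *
q,p,R=now(); print('tgt',rack(130,gu=-44).round(1),G2.as_euler('xyz',degrees=True).round(1))
# refine rack pose: dowel tops, numerically, from the wrist and side views
c=cam('wrist'); save(c,'rw.png'); print('dowels in wrist',proj(c,eas(RP,[(x,y,66) for y in(-35,35) for x in(-67,-43,-12,12)])).round())
s=cam('side'); save(s,'rs.png'); print('side',proj(s,eas(RP,[(x,y,66) for y in(-35,35) for x in(-67,-43,-12,12)])).round(1).tolist())
for n,cc in(('wrist',c),('side',s)):
    for k in('rack','slot0','stored_a_c'): print(n,k,find(cc,k,n))
E
```

```text
[ 54.5  55.2 -20.1  73.8 -22.8 101.4  51.1] [ 468.3 -264.8  217.8] [179.8 -62.2 100.4] 0.08666810476886036 14.225
(np.float64(34.8), np.float64(-44.0), np.float64(85.0), np.float64(0.0))
(np.float64(34.8), np.float64(-41.0), np.float64(82.0), np.float64(-2.0))
(np.float64(34.7), np.float64(-44.0), np.float64(82.0), np.float64(-2.0))
(np.float64(34.7), np.float64(-41.0), np.float64(85.0), np.float64(0.0))
(np.float64(34.4), np.float64(-47.0), np.float64(85.0), np.float64(0.0))
(np.float64(34.3), np.float64(-47.0), np.float64(82.0), np.float64(-2.0))
[(0.73, array([ 292., -226.,    9.]), array([273., 183.])), (0.68, array([ 464., -235.,  200.]), array([239., 150.])), (0.64, array([218., 275.,  11.]), array([439., 194.]))]
edge contrasts [ 56. 116.  83.  82.]
tgt [ 467.8 -266.   218.1] [180.  -62.  100.2]
dowels in wrist [[305. 340.]
 [329. 340.]
 [361. 340.]
 [385. 340.]
 [307. 275.]
 [328. 275.]
 [355. 275.]
 [375. 275.]]
side [[370.0, 265.6], [377.4, 262.0], [386.6, 257.5], [393.5, 254.1], [351.1, 251.8], [358.3, 248.6], [367.4, 244.5], [374.2, 241.5]]
wrist rack [(0.78, array([ 476., -262.,   13.]), array([325., 345.])), (0.25, array([527., 160.,  80.]), array([385., 109.]))]
wrist slot0 [(0.77, array([ 477., -261.,   15.]), array([326., 344.])), (0.56, array([524.,  31.,  21.]), array([377., 174.]))]
wrist stored_a_c [(0.8, array([ 565., -183.,  106.]), array([422., 254.]))]
side rack [(0.93, array([ 479., -266.,   10.]), array([374., 279.]))]
side slot0 [(0.73, array([ 472., -264.,   15.]), array([371., 278.]))]
side stored_a_c [(0.71, array([ 572., -256.,   83.]), array([405., 244.]))]
```

```bash
cat > rf.py <<'E'
from pq import *
from scipy.optimize import minimize
q,p,R=now(); C={n:cam(n) for n in('scene','side')}; gr={}; old={}
for n in C:
    gr[n]=cv2.cvtColor(C[n][0]['img'],cv2.COLOR_RGB2GRAY).astype(np.float32); old[n]=cv2.cvtColor(cv2.imread(f'pics/{n}.png'),cv2.COLOR_BGR2GRAY).astype(np.float32)
def smp(g,px): px=np.asarray(px,np.float32); return cv2.remap(g,px[:,:1].copy(),px[:,1:].copy(),cv2.INTER_CUBIC).ravel()
# plaque box hull contrast vs shift
Pq=np.vstack([front(p,R,(-44,85,0),1),front(p,R,(-44,85,0),-1)]); bias={}
for n in C:
    h=cv2.convexHull(proj(C[n],Pq).astype(np.float32))[:,0]; ctr=h.mean(0)
    pts=[];nor=[]
    for i in range(len(h)):
        a,b=h[i],h[(i+1)%len(h)]; L=np.linalg.norm(b-a)
        if L<6: continue
        m=np.array([b[1]-a[1],a[0]-b[0]])/L; m*=np.sign(m@((a+b)/2-ctr))
        for t in np.linspace(.1,.9,int(L)): pts.append(a+(b-a)*t);nor.append(m)
    pts=np.array(pts);nor=np.array(nor)
    best=max(((np.clip(smp(gr[n],pts+nor*1.2+[du,dv])-smp(gr[n],pts-nor*1.2+[du,dv]),-30,60)).mean(),du,dv) for du in np.arange(-4,4.1,.25) for dv in np.arange(-4,4.1,.25))
    bias[n]=np.array(best[1:]); print(n,'bias px',np.round(best,2))
def prof(c,g,b,A,Bp):
    px=proj(c,np.array([A+(Bp-A)*t for t in np.linspace(.08,.92,25)]))+b; v=px[-1]-px[0]; m=np.array([v[1],-v[0]])/np.linalg.norm(v); return px,m
def rs(x,use):
    s=0
    for n,w in use:
        c,g,b=C[n],old[n],bias[n]
        if n=='side':
            for X,Y in((-67,-35),(-43,-35),(-12,-35),(-67,35),(-43,35),(43,-35)):
                A,Bp=eas(x,[(X,Y,14),(X,Y,66)]); px,m=prof(c,g,b,A,Bp)
                s+=w*(smp(g,px+3*m)+smp(g,px-3*m)-2*smp(g,px)).mean()
                px=proj(c,np.array([[*A[:2],63],[*A[:2],69]]))+b; v=smp(g,px); s+=.6*w*(v[1]-v[0])
        E4=[(95,-75,12),(95,75,12),(-95,75,12),(-95,-75,12)]; W=eas(x,E4)
        for i,j in((0,1),(1,2),(2,3),(3,0)):
            px,m=prof(c,g,b,W[i],W[j]); s+=w*abs((smp(g,px+1.2*m)-smp(g,px-1.2*m)).mean())
    return s
for use in([('side',1)],[('scene',1)],[('side',1),('scene',1)]):
    out=[]
    for x0 in [(dx,dy,a) for dx in(-5,0,5) for dy in(-5,0,5) for a in(-2,1)]:
        r=minimize(lambda v:-rs(v,use),np.array(RP)+x0,method='Nelder-Mead',options=dict(initial_simplex=np.array(RP)+x0+np.array([[0,0,0],[3,0,0],[0,3,0],[0,0,2]]),xatol=.05)); out.append((-r.fun,*r.x))
    out.sort(reverse=True); print(use,[np.round(o,1) for o in out[:3]],round(rs(RP,use),1))
E
python3 rf.py
```

```text
scene bias px [49.33 -1.25  0.5 ]
side bias px [36.33  1.75 -0.75]
[('side', 1)] [array([ 706.6,  508.2, -235.9,    8.4]), array([ 706.6,  508.2, -235.9,    8.4]), array([ 706.5,  508.2, -235.9,    8.4])] 25.3
[('scene', 1)] [array([ 189.3,  524.8, -219.9,    8.8]), array([ 189.3,  524.6, -219.8,    8.7]), array([ 189.1,  524.6, -219.8,    8.7])] 97.7
[('side', 1), ('scene', 1)] [array([ 758.2,  508.5, -235.3,    8.5]), array([ 758. ,  508.6, -235.2,    8.5]), array([ 757.8,  508.7, -235.2,    8.6])] 123.0
```

Run:
```python
from plan import *
q,p,R=now(); s=viewer.snapshot('wrist'); M=np.array(s['mount']); print(M.round(2).tolist())
def vc(p,R):
    T_=np.eye(4);T_[:3,:3]=R.as_matrix();T_[:3,3]=p; W=T_@M; return (s,W[:3,:3].T,-W[:3,:3].T@W[:3,3])
from pq import quad
for back,up in((60,130),(100,130),(130,130),(100,200),(60,200)):
    P=rack(up,gu=-44-back); e,q1=sim(q,p,R,P,G2,6); c=vc(P,G2)
    print(back,up,round(e,1),q1.round(0),proj(c,eas(RP,[(-67,-35,66),(-43,-35,66),(-67,35,66),(-43,35,66),(-67,35,12),(-67,-35,12)])).round().tolist(),'plq',proj(c,quad(P,G2,(-44,85,0))).round().tolist())
```

```text
[[-0.0, -0.95, -0.32, 82.13], [1.0, -0.0, 0.0, 0.08], [-0.0, -0.32, 0.95, -145.8], [0.0, 0.0, 0.0, 1.0]]
60 130 9.9 [ 66.  71. -46.  58.  -0. 108.  36.] [[307.0, 282.0], [329.0, 282.0], [309.0, 231.0], [327.0, 231.0], [310.0, 253.0], [309.0, 301.0]] plq [[318.0, 294.0], [318.0, 95.0], [318.0, 204.0], [318.0, 368.0]]
100 130 29.3 [ 66.  71. -44.  55.   0. 108.  38.] [[308.0, 251.0], [328.0, 251.0], [309.0, 207.0], [327.0, 207.0], [310.0, 231.0], [309.0, 272.0]] plq [[318.0, 294.0], [318.0, 95.0], [318.0, 204.0], [318.0, 368.0]]
130 130 43.8 [ 66.  71. -43.  53.   0. 108.  39.] [[309.0, 231.0], [327.0, 231.0], [310.0, 192.0], [326.0, 192.0], [310.0, 215.0], [310.0, 253.0]] plq [[318.0, 294.0], [318.0, 95.0], [318.0, 204.0], [318.0, 368.0]]
100 200 43.7 [ 69.  66. -51.  58.   0. 108.  33.] [[309.0, 278.0], [327.0, 278.0], [310.0, 237.0], [326.0, 237.0], [311.0, 255.0], [310.0, 294.0]] plq [[318.0, 294.0], [318.0, 95.0], [318.0, 204.0], [318.0, 368.0]]
60 200 24.5 [ 69.  66. -52.  61.   0. 108.  31.] [[309.0, 306.0], [327.0, 306.0], [310.0, 259.0], [326.0, 259.0], [311.0, 276.0], [310.0, 321.0]] plq [[318.0, 294.0], [318.0, 95.0], [318.0, 204.0], [318.0, 368.0]]
```

```bash
cat > eb.py <<'E'
exec(open('rf.py').read().split('# plaque box')[0])
for n in C:
    for s in(1,-1):
        P=front(p,R,(-44,85,0),s)
        for nm,i,j in(('top',0,1),('far',1,2),('bot',2,3),('near',3,0)):
            for lo,hi in((.05,.5),(.5,.95)):
                px=proj(C[n],np.array([P[i]+(P[j]-P[i])*t for t in np.linspace(lo,hi,40)])); v=px[-1]-px[0]; m=np.array([v[1],-v[0]])/np.linalg.norm(v); ctr=proj(C[n],P.mean(0))[0]
                m*=np.sign(m@(px.mean(0)-ctr)); k=np.arange(-6,6.1,.25); pr=np.array([smp(gr[n],px+m*t).mean() for t in k]); gd=np.gradient(pr); b=np.argmax(gd)
                print(n,'+-'[s<0],nm,lo,'off',k[b],'contrast',round(pr[min(b+5,48)]-pr[max(b-5,0)],0),'normal',m.round(2))
E
python3 eb.py
```

```text
scene + top 0.05 off 0.25 contrast 54.0 normal [ 0.04 -1.  ]
scene + top 0.5 off 0.25 contrast 51.0 normal [ 0.04 -1.  ]
scene + far 0.05 off -0.25 contrast 116.0 normal [ 1.   -0.08]
scene + far 0.5 off -0.75 contrast 112.0 normal [ 1.   -0.08]
scene + bot 0.05 off -0.25 contrast 75.0 normal [-0.05  1.  ]
scene + bot 0.5 off -0.75 contrast 115.0 normal [-0.05  1.  ]
scene + near 0.05 off 0.25 contrast 122.0 normal [-0.99  0.14]
scene + near 0.5 off 0.25 contrast 53.0 normal [-0.99  0.14]
scene - top 0.05 off -1.0 contrast 59.0 normal [ 0.04 -1.  ]
scene - top 0.5 off -1.0 contrast 50.0 normal [ 0.04 -1.  ]
scene - far 0.05 off -1.0 contrast 115.0 normal [ 1.   -0.08]
scene - far 0.5 off -1.5 contrast 114.0 normal [ 1.   -0.08]
scene - bot 0.05 off 1.25 contrast 73.0 normal [-0.05  1.  ]
scene - bot 0.5 off 0.75 contrast 115.0 normal [-0.05  1.  ]
scene - near 0.05 off 1.25 contrast 120.0 normal [-0.99  0.14]
scene - near 0.5 off 1.5 contrast 46.0 normal [-0.99  0.14]
side + top 0.05 off 0.25 contrast 107.0 normal [ 0.45 -0.9 ]
side + top 0.5 off 0.0 contrast 145.0 normal [ 0.45 -0.9 ]
side + far 0.05 off 1.0 contrast 129.0 normal [-1.   -0.03]
side + far 0.5 off 0.5 contrast 131.0 normal [-1.   -0.03]
side + bot 0.05 off 1.0 contrast 130.0 normal [-0.54  0.84]
side + bot 0.5 off 1.5 contrast 13.0 normal [-0.54  0.84]
side + near 0.05 off 5.5 contrast 11.0 normal [1.  0.1]
side + near 0.5 off -1.25 contrast 2.0 normal [1.  0.1]
side - top 0.05 off 2.5 contrast 117.0 normal [ 0.45 -0.89]
side - top 0.5 off 1.75 contrast 144.0 normal [ 0.45 -0.89]
side - far 0.05 off -1.5 contrast 128.0 normal [-1.   -0.03]
side - far 0.5 off -2.0 contrast 130.0 normal [-1.   -0.03]
side - bot 0.05 off -1.25 contrast 126.0 normal [-0.54  0.84]
side - bot 0.5 off -1.0 contrast 21.0 normal [-0.54  0.84]
side - near 0.05 off 6.0 contrast 2.0 normal [1.   0.09]
side - near 0.5 off 2.0 contrast 2.0 normal [1.   0.09]
```

Run:
```python
s=open('rf.py').read(); a,b=s.split('# plaque box'); b='def prof'+b.split('def prof')[1]
for bs,bc in (((1.4,.15),(-.4,-.4)),((0.9,0),(-.4,-.4))):
    print(bs,bc); exec(a+f"bias=dict(side=np.array({bs}),scene=np.array({bc}))\n"+b.replace("print(use,","print(use,'slot0',eas(out[0][1:],[[-55,0,12]])[0].round(1),"))
print(rack(0,gu=0)[:2], eas(RP,[[-55,0,12]]))
```

```text
(1.4, 0.15) (-0.4, -0.4)
[('side', 1)] slot0 [ 456.2 -241.4   12. ] [array([ 695.8,  510.6, -233.4,    8.4]), array([ 695.8,  510.7, -233.2,    8.5]), array([ 695.8,  510.7, -233.2,    8.4])] 168.7
[('scene', 1)] slot0 [ 474.4 -228.9   12. ] [array([ 190.6,  528.8, -220.5,    8.9]), array([ 190.6,  528.8, -220.4,    8.9]), array([ 166.6,  515.8, -222.3,    8.7])] 131.3
[('side', 1), ('scene', 1)] slot0 [ 456.8 -240.7   12. ] [array([ 767.1,  511.1, -232.3,    8.8]), array([ 766.7,  511.2, -232.4,    8.7]), array([ 766.5,  511.1, -232.4,    8.8])] 300.0
(0.9, 0) (-0.4, -0.4)
[('side', 1)] slot0 [ 457.2 -242.4   12. ] [array([ 699. ,  511.6, -234.4,    8.3]), array([ 699. ,  511.5, -234.4,    8.3]), array([ 698.9,  511.5, -234.4,    8.4])] 314.8
[('scene', 1)] slot0 [ 474.4 -228.9   12. ] [array([ 190.6,  528.8, -220.5,    8.9]), array([ 190.6,  528.8, -220.4,    8.9]), array([ 166.6,  515.8, -222.3,    8.7])] 131.3
[('side', 1), ('scene', 1)] slot0 [ 457.7 -241.6   12. ] [array([ 763.2,  512.1, -233.3,    8.6]), array([ 763.1,  512. , -233.4,    8.7]), array([ 763. ,  512. , -233.4,    8.7])] 446.1
[ 459.9984672 -222.728791 ] [[ 462.96924156 -239.23966072   12.        ]]
```

Run:
```python
from plan import *
from pq import quad
q,p,R=now(); s=viewer.snapshot('wrist'); M=np.array(s['mount'])
def vc(p,R):
    T_=np.eye(4);T_[:3,:3]=R.as_matrix();T_[:3,3]=p; W=T_@M; return (s,W[:3,:3].T,-W[:3,:3].T@W[:3,3])
b=list(p)+list(R.as_euler('xyz',degrees=True))
for tilt,gy,z in((-32,-170,250),(-45,-170,260),(-45,-150,280),(-62,-160,290)):
    for dx in (0,):
        Rn=G2*E(0,-tilt*-1,0); P=eas(RP,[[-55+dx,gy,z]])[0]; e,q1=sim(q,p,R,P,Rn,8); c=vc(P,Rn); Q=quad(P,Rn,(-44,85,0))
        print(tilt,gy,z,Rn.as_matrix()[:,2].round(2),round(e,1),q1.round(0),proj(c,eas(RP,[(-67,-35,66),(-43,-35,66),(-67,35,66),(-43,35,66),(-67,-35,12)])).round().tolist(),'plq',proj(c,Q).round().tolist(),'low',Q[:,2].min().round()); tgt(P,Rn,b)
```

```text
-32 -170 250 [-0.09  0.49 -0.87] 0.0 [ 51.  49. -13.  63.  -7.  94.  52.] [[309.0, 146.0], [327.0, 146.0], [309.0, 99.0], [327.0, 99.0], [310.0, 159.0]] plq [[318.0, 294.0], [318.0, 95.0], [318.0, 204.0], [318.0, 368.0]] low 131.0
pos [ 493.1 -406.6  250. ] ang 32.1 | xyz [-0.0651 -0.0009 -0.2347] a [ 0.0003 -0.1781  0.0002]
-45 -170 260 [-0.05  0.29 -0.96] 0.0 [ 48.  39. -12.  74.  -3.  81.  49.] [[309.0, 109.0], [327.0, 109.0], [309.0, 55.0], [327.0, 55.0], [310.0, 120.0]] plq [[318.0, 294.0], [318.0, 95.0], [318.0, 204.0], [318.0, 368.0]] low 134.0
pos [ 493.1 -406.6  260. ] ang 45.1 | xyz [-0.0504 -0.0008 -0.2425] a [ 4.000e-04 -2.503e-01  2.000e-04]
-45 -150 280 [-0.05  0.29 -0.96] 0.0 [ 48.  37. -12.  76.  -3.  82.  48.] [[309.0, 128.0], [327.0, 128.0], [309.0, 77.0], [327.0, 77.0], [310.0, 136.0]] plq [[318.0, 294.0], [318.0, 95.0], [318.0, 204.0], [318.0, 368.0]] low 154.0
pos [ 489.5 -386.9  280. ] ang 45.1 | xyz [-0.0054 -0.0008 -0.2287] a [ 4.000e-04 -2.503e-01  2.000e-04]
-62 -160 290 [ 0.  0. -1.] 0.0 [ 42.  27. -10.  88.   5.  66.  41.] [[308.0, 65.0], [328.0, 65.0], [308.0, 1.0], [328.0, 1.0], [309.0, 70.0]] plq [[318.0, 294.0], [318.0, 95.0], [318.0, 204.0], [318.0, 368.0]] low 164.0
pos [ 491.3 -396.7  290. ] ang 62.1 | xyz [ 0.0016 -0.0008 -0.2512] a [ 4.000e-04 -3.448e-01  1.000e-04]
```

Call:
{"api": "play_rows", "payload": {
  "commands": [
    {"x":-0.013,"y":-0.0133,"z":-0.047,"ax":0,"ay":-0.0356,"az":0,"hand":1},
    {"x":-0.026,"y":-0.0267,"z":-0.094,"ax":0,"ay":-0.0712,"az":0,"hand":1},
    {"x":-0.039,"y":-0.04,"z":-0.141,"ax":0,"ay":-0.1068,"az":0,"hand":1},
    {"x":-0.052,"y":-0.0533,"z":-0.188,"ax":0,"ay":-0.1424,"az":0,"hand":1},
    {"x":-0.065,"y":-0.0667,"z":-0.2347,"ax":0,"ay":-0.178,"az":0,"hand":1},
    {"x":-0.065,"y":-0.0667,"z":-0.2347,"ax":0,"ay":-0.178,"az":0,"hand":1},
    {"x":-0.065,"y":-0.0667,"z":-0.2347,"ax":0,"ay":-0.178,"az":0,"hand":1}
  ]
}}

```text
clock: 16.1
tool_pos: [454.1, -412.1, 249.4]
eef_rot: [179.9, -30.2, 100.3]
ft_force: [0.4, 0.7, -1.5]
opening: 0.088
gripper_force: 45.0
```

```bash
cat > wr.py <<'E'
from pq import *
from scipy.optimize import minimize
c=cam('wrist'); save(c,'wr.png'); q,p,R=now(); print(q.round(1),p.round(1),R.as_euler('xyz',degrees=True).round(1))
g=cv2.cvtColor(c[0]['img'],cv2.COLOR_RGB2GRAY).astype(np.float32); hsv=cv2.cvtColor(c[0]['img'],cv2.COLOR_RGB2HSV)
DW=[(x,y) for y in(-35,35) for x in(-67,-43,-12,12,43,67)]
print('pred tops',[tuple(v) for v in proj(c,eas(RP,[(x,y,66) for x,y in DW])).round().astype(int)])
print('pred base',proj(c,eas(RP,[(95,-75,12),(95,75,12),(-95,75,12),(-95,-75,12)])).round().tolist())
# ascii map round the rack
y0,y1,x0,x1=70,232,250,470
sm=cv2.resize(g[y0:y1,x0:x1],(110,40),interpolation=cv2.INTER_AREA)
ch=" .:-=+*#%@"
for r in sm: print(''.join(ch[int(min(9,(255-v)/18))] if v<255 else ' ' for v in r))
E
python3 wr.py
```

```text
[ 54.4  43.7 -14.1  70.9  -8.3  90.7  53.9] [ 454.1 -412.   249. ] [180.  -30.3 100.3]
pred tops [(np.int64(338), np.int64(148)), (np.int64(356), np.int64(148)), (np.int64(379), np.int64(148)), (np.int64(397), np.int64(148)), (np.int64(420), np.int64(148)), (np.int64(438), np.int64(148)), (np.int64(338), np.int64(101)), (np.int64(355), np.int64(101)), (np.int64(377), np.int64(101)), (np.int64(394), np.int64(101)), (np.int64(416), np.int64(101)), (np.int64(433), np.int64(101))]
pred base [[443.0, 186.0], [434.0, 97.0], [318.0, 96.0], [318.0, 186.0]]
++++++++++++++++++++++++===++====+===+++=====++++=+++===++++++==+++==*@@@*+=+++++++++++++++*%%#*++++++++++++++
#%%%%#%#%%%#*+++++++++++==+++===+===+++======++++=++====++++++=+++==+@@@@#++++++++++++++++#@@@@*++++++++++++++
*********%@@*++++++++++===+++===+===+++=====++++++++====++++++=+++=+%@@@@#+++++++++++++++%@@@@@*++++++++++++++
@@@@@@@%*%@@*++++++++++===+++==+====++======+++++++====++=+++=++++=#@@@@@%+++++++++++++*@@@@@@@#++++++++++++++
@@@@@@@%*%@%*+++++++++====+++==+===+++=====++++++++====++=+++=++++*@@@@@@%++++++++++++#@@@@@@@@%+++++
[... 3194 characters left out ...]
+=+++==++==++====++==++==++++=+===
@@@@@@@@@%%%%%%%%%%%%%%%%%%%%%@@@@@@@@@@%*+++++++++++++========+++++++++=++++=+++=+++==++========++==++++=+===
@@@@@@@@@@@%%%%%%%%%%%%%%%%%%@@@@@@@@@@@@##**********++========+++##*++==+++==+++=++==++=====+====+==++++++===
@@@@@@@@@@@@@%%%%%%%%%%%%%%%%@@@@@@@@@@@@@@%%%%%%%%%#*+==+====++++#%%#*+++++=++++=++==++=====+=======++++++===
%@@@@@@@@@@@@@%%%%%%%%%%%%%%%@@@@@@@@@@@@@@%%%%%%%%%%%%##%######%#%%%%%#++++=++++=++==++==+==++==++==+++++===+
*#@@@@@@@@@@@@@@%%%%%%%%%%%%%@@@@@@@@@@@@@@@%%%%%%%%%######***%%%%%%%%%%*+++=++++=++==++==+==++==++==+++++===+
**#@@@@@@@@@@@@@@@%%%%%%%%%%%@@@@@@@@@@@@@@@%%%%%%%%%%%%%%%##%%%%%%%%%%%*++++++++=++==++==+==+===++==++++++==+
```

```bash
cat > wf.py <<'E'
from pq import *
from scipy.optimize import minimize
q,p,R=now(); s=viewer.snapshot('wrist'); c=cam('wrist')
g=cv2.cvtColor(c[0]['img'],cv2.COLOR_RGB2GRAY).astype(np.float32)
smp=lambda px:cv2.remap(g,np.float32(px[:,:1]).copy(),np.float32(px[:,1:]).copy(),cv2.INTER_CUBIC).ravel()
def sc(x):
    t=0
    for X,Y in[(-67,-35),(-43,-35),(-67,35),(-43,35),(-12,-35),(-12,35)]:
        A=eas(x,[(X,Y,z) for z in np.linspace(20,64,12)]); px=proj(c,A)
        m=np.array([1,0.]); t+=(smp(px+5*m)+smp(px-5*m)-smp(px+1.2*m)-smp(px-1.2*m)).mean()/(1 if X<-20 else 2)
        T_=proj(c,eas(x,[(X,Y,66)])) # far rim of top
        t+=.5*(smp(proj(c,eas(x,[(X,Y+4,66)]))-[0,2.])-smp(proj(c,eas(x,[(X,Y+4,66)]))+[0,2.]))[0]
    L=proj(c,eas(x,[(a,-75,12) for a in np.linspace(-40,88,40)])); 
    t+=.7*(smp(L+[0,2.])-smp(L-[0,2.])).mean()     # table brighter in front? base front face same tone: use z=0 edge
    L0=proj(c,eas(x,[(a,-75,0) for a in np.linspace(-40,88,40)])); t+=(smp(L0+[0,2.])-smp(L0-[0,2.])).mean()
    Lr=proj(c,eas(x,[(95,a,12) for a in np.linspace(-70,-45,20)])); t+=(smp(Lr+[2.,0])-smp(Lr-[2.,0])).mean()
    Lb=proj(c,eas(x,[(a,75,12) for a in np.linspace(-60,5,20)])); t+=(smp(Lb-[0,2.])-smp(Lb+[0,2.])).mean()
    return t
out=[]
for x0 in [(dx,dy,a) for dx in(-7,-3,1) for dy in(-4,0,4) for a in(-2,1)]:
    b=np.array(RP)+x0; r=minimize(lambda v:-sc(v),b,method='Nelder-Mead',options=dict(initial_simplex=b+np.array([[0,0,0],[3,0,0],[0,3,0],[0,0,2]]),xatol=.05)); out.append((-r.fun,*r.x))
out.sort(reverse=True); print([np.round(o,1) for o in out[:5]],round(sc(RP),1)); b=out[0][1:]
print('slot0',eas(b,[[-55,0,12]]).round(1)); print('tops',proj(c,eas(b,[(x,y,66) for y in(-35,35) for x in(-67,-43,-12)])).round(1).tolist())
def dark(row,a,b2): # dark-column centroids along a row
    v=g[row-1:row+2,a:b2].mean(0); th=np.median(v)-12; i=np.where(v<th)[0]; return [(int(k[0]+a),int(k[-1]+a)) for k in np.split(i,np.where(np.diff(i)>1)[0]+1) if len(k)]
for r in(104,108,112,116,150,154,158): print(r,dark(r,326,385))
print('plaque strip',[ (r,dark(r,290,345)) for r in(130,170)],proj(c,np.vstack([front(p,R,(-44,85,0),1),front(p,R,(-44,85,0),-1)])).round(0).tolist())
E
python3 wf.py
```

```text
[array([ 603.7,  515.4, -233.3,    9.6]), array([ 603.7,  515.4, -233.3,    9.6]), array([ 603.6,  515.4, -233.4,    9.5]), array([ 603.5,  515.4, -233.4,    9.5]), array([ 603.5,  515.3, -233.4,    9.6])] 460.7
slot0 [[ 461.2 -242.4   12. ]]
tops [[336.5, 149.7], [354.5, 149.9], [377.7, 150.2], [336.3, 102.2], [353.6, 102.4], [375.8, 102.7]]
104 [(334, 339), (351, 356), (372, 384)]
108 [(334, 338), (350, 355), (371, 384)]
112 [(334, 338), (349, 354), (369, 384)]
116 [(333, 337), (349, 353), (368, 373), (375, 384)]
150 [(334, 339), (351, 356), (373, 384)]
154 [(326, 327), (334, 338), (350, 354), (371, 384)]
158 [(326, 328), (333, 337), (349, 353), (370, 373), (377, 384)]
plaque strip [(130, [(312, 325)]), (170, [(311, 330)])] [[329.0, 295.0], [323.0, 95.0], [322.0, 204.0], [324.0, 368.0], [307.0, 295.0], [313.0, 95.0], [314.0, 204.0], [312.0, 368.0]]
```

Relative to the wrist view, the rack's pose is (515.4, -233.3, 9.6°). I'll go back above slot0 with that.

```bash
sed -i 's/^EP=.*/EP=[540.2,222.5,-10.]; RP=[515.4,-233.3,9.6]/' fit.py; sed -i "s/^Rr=.*//; s/Rr=Ro.from_euler('z',10.2/Rr=Ro.from_euler('z',RP[2]/" plan.py
python3 - <<'E'
from plan import *
q,p,R=now(); b=list(p)+list(R.as_euler('xyz',degrees=True)); print(G2.as_euler('xyz',degrees=True))
tgt(rack(120,gu=-44),G2,b); e,q1=sim(q,p,R,rack(120,gu=-44),G2,8); print(e,q1.round(0))
E
```

```text
[180.  -62.   99.6]
pos [ 465.7 -269.3  208.1] ang 31.8 | xyz [0.1655 0.0613 0.1752] a [-0.0025  0.1766  0.0026]
1.2088517012863282e-05 [ 55.  62. -18.  67. -18. 105.  52.]
```

Call:
{"api": "play_rows", "payload": {
  "commands": [
    {"x":0.027,"y":0.01,"z":0.029,"ax":0,"ay":0.03,"az":0,"hand":1},
    {"x":0.055,"y":0.02,"z":0.058,"ax":-0.001,"ay":0.06,"az":0.001,"hand":1},
    {"x":0.082,"y":0.03,"z":0.087,"ax":-0.001,"ay":0.09,"az":0.001,"hand":1},
    {"x":0.11,"y":0.041,"z":0.117,"ax":-0.002,"ay":0.118,"az":0.002,"hand":1},
    {"x":0.138,"y":0.051,"z":0.146,"ax":-0.002,"ay":0.148,"az":0.002,"hand":1},
    {"x":0.1655,"y":0.0613,"z":0.1752,"ax":-0.0025,"ay":0.1766,"az":0.0026,"hand":1},
    {"x":0.1655,"y":0.0613,"z":0.1752,"ax":-0.0025,"ay":0.1766,"az":0.0026,"hand":1},
    {"x":0.1655,"y":0.0613,"z":0.1752,"ax":-0.0025,"ay":0.1766,"az":0.0026,"hand":1}
  ]
}}

```text
clock: 17.25
tool_pos: [466.1, -271.4, 208.9]
eef_rot: [179.9, -61.7, 99.7]
ft_force: [0.5, 0.3, -1.7]
opening: 0.091
gripper_force: 45.0
```

```bash
python3 pq.py; python3 eb.py | grep -E "scene \+"
python3 - <<'E'
from plan import *
q,p,R=now(); b=list(p)+list(R.as_euler('xyz',degrees=True)); print(np.round(b,1))
for up in(120,58,20,3,0,-4): tgt(rack(up,gu=-44),G2,b)
E
```

```text
[ 55.   55.7 -19.8  73.8 -22.5 100.7  51.5] [ 466.1 -271.4  208.9] [179.9 -61.7  99.7] 0.09131074687522284 17.25
(np.float64(35.6), np.float64(-41.0), np.float64(85.0), np.float64(0.0))
(np.float64(35.5), np.float64(-44.0), np.float64(85.0), np.float64(0.0))
(np.float64(35.5), np.float64(-44.0), np.float64(82.0), np.float64(-2.0))
(np.float64(35.3), np.float64(-41.0), np.float64(82.0), np.float64(-2.0))
(np.float64(35.3), np.float64(-47.0), np.float64(82.0), np.float64(-2.0))
(np.float64(35.1), np.float64(-41.0), np.float64(82.0), np.float64(0.0))
[(0.9, array([ 462., -243.,  194.]), array([237., 151.])), (0.77, array([ 295., -226.,    9.]), array([272., 183.]))]
edge contrasts [104.  94.  78.  71.]
scene + top 0.05 off 0.75 contrast 105.0 normal [ 0.05 -1.  ]
scene + top 0.5 off 0.25 contrast 122.0 normal [ 0.05 -1.  ]
scene + far 0.05 off -0.5 contrast 115.0 normal [ 1.   -0.07]
scene + far 0.5 off -0.5 contrast 100.0 normal [ 1.   -0.07]
scene + bot 0.05 off -0.25 contrast 67.0 normal [-0.07  1.  ]
scene + bot 0.5 off -0.5 contrast 104.0 normal [-0.07  1.  ]
scene + near 0.05 off 0.0 contrast 115.0 normal [-0.99  0.14]
scene + near 0.5 off 0.0 contrast 49.0 normal [-0.99  0.14]
[ 466.2 -271.4  209.5  179.8  -61.7   99.7]
pos [ 465.7 -269.3  208.1] ang 0.4 | xyz [-0.0004 -0.0002  0.0042] a [0.0007 0.0019 0.0003]
pos [ 465.7 -269.3  146.1] ang 0.4 | xyz [-0.0914 -0.0004  0.0533] a [0.0007 0.0019 0.0003]
pos [ 465.7 -269.3  108.1] ang 0.4 | xyz [-0.1471 -0.0005  0.0833] a [0.0007 0.0019 0.0003]
pos [ 465.7 -269.3   91.1] ang 0.4 | xyz [-0.172  -0.0006  0.0968] a [0.0007 0.0019 0.0003]
pos [ 465.7 -269.3   88.1] ang 0.4 | xyz [-0.1764 -0.0006  0.0992] a [0.0007 0.0019 0.0003]
pos [ 465.7 -269.3   84.1] ang 0.4 | xyz [-0.1823 -0.0006  0.1023] a [0.0007 0.0019 0.0003]
```

Call:
{"api": "play_rows", "payload": {
  "commands": [
    {"x":-0.03,"y":-0.0003,"z":0.02,"ax":0,"ay":0.001,"az":0,"hand":1},
    {"x":-0.06,"y":-0.0003,"z":0.036,"ax":0,"ay":0.001,"az":0,"hand":1},
    {"x":-0.0914,"y":-0.0004,"z":0.0533,"ax":0,"ay":0.001,"az":0,"hand":1},
    {"x":-0.0914,"y":-0.0004,"z":0.0533,"ax":0,"ay":0.001,"az":0,"hand":1},
    {"x":-0.103,"y":-0.0004,"z":0.0595,"ax":0,"ay":0.001,"az":0,"hand":1},
    {"x":-0.115,"y":-0.0004,"z":0.066,"ax":0,"ay":0.001,"az":0,"hand":1},
    {"x":-0.115,"y":-0.0004,"z":0.066,"ax":0,"ay":0.001,"az":0,"hand":1}
  ]
}}

```text
clock: 18.32
tool_pos: [465.2, -268.3, 128.8]
eef_rot: [180.0, -62.0, 99.6]
ft_force: [-0.3, 1.3, -0.8]
opening: 0.087
gripper_force: 45.0
```

```bash
python3 pq.py | tail -8
python3 - <<'E'
from plan import *
q,p,R=now(); b=list(p)+list(R.as_euler('xyz',degrees=True)); print(np.round(b,1),ctrl.get_obs()['ft_force'].round(1),ctrl.get_obs()['ft_torque'].round(2))
for up in(20,3,0,-4): tgt(rack(up,gu=-44),G2,b)
E
```

```text
(np.float64(28.2), np.float64(-44.0), np.float64(85.0), np.float64(0.0))
(np.float64(27.5), np.float64(-44.0), np.float64(85.0), np.float64(-2.0))
(np.float64(27.3), np.float64(-44.0), np.float64(82.0), np.float64(-2.0))
(np.float64(27.2), np.float64(-44.0), np.float64(85.0), np.float64(2.0))
(np.float64(27.2), np.float64(-44.0), np.float64(82.0), np.float64(0.0))
(np.float64(27.0), np.float64(-41.0), np.float64(85.0), np.float64(2.0))
[(0.91, array([ 280., -201.,    9.]), array([282., 182.])), (0.68, array([214., 272.,  14.]), array([439., 193.])), (0.62, array([ 459., -231.,  125.]), array([244., 175.]))]
edge contrasts [86. 58. 18. 52.]
[ 465.5 -268.4  129.4  179.9  -62.    99.7] [ 0.  -0.4 -1.8] [-1.1  -0.14  0.02]
pos [ 465.7 -269.3  108.1] ang 0.1 | xyz [-0.0322  0.0001  0.0153] a [0.0004 0.0001 0.0002]
pos [ 465.7 -269.3   91.1] ang 0.1 | xyz [-0.0572  0.0001  0.0287] a [0.0004 0.0001 0.0002]
pos [ 465.7 -269.3   88.1] ang 0.1 | xyz [-0.0616  0.0001  0.031 ] a [0.0004 0.0001 0.0002]
pos [ 465.7 -269.3   84.1] ang 0.1 | xyz [-0.0675  0.0001  0.0341] a [0.0004 0.0001 0.0002]
```

The plaque is between the dowels with no contact force. Lowering to just above the floor.

Call:
{"api": "play_rows", "payload": {
  "commands": [
    {"x":-0.012,"y":0,"z":0.006,"ax":0,"ay":0,"az":0,"hand":1},
    {"x":-0.024,"y":0,"z":0.012,"ax":0,"ay":0,"az":0,"hand":1},
    {"x":-0.036,"y":0,"z":0.0178,"ax":0,"ay":0,"az":0,"hand":1},
    {"x":-0.046,"y":0,"z":0.023,"ax":0,"ay":0,"az":0,"hand":1},
    {"x":-0.0572,"y":0,"z":0.0287,"ax":0,"ay":0,"az":0,"hand":1},
    {"x":-0.0572,"y":0,"z":0.0287,"ax":0,"ay":0,"az":0,"hand":1},
    {"x":-0.0572,"y":0,"z":0.0287,"ax":0,"ay":0,"az":0,"hand":1}
  ]
}}

```text
clock: 19.3
tool_pos: [465.6, -269.3, 90.9]
eef_rot: [179.9, -62.0, 99.7]
ft_force: [0.3, -0.6, -0.7]
opening: 0.091
gripper_force: 45.0
```

Call:
{"api": "play_rows", "payload": {
  "commands": [
    {"x":-0.0015,"y":0,"z":0.0008,"ax":0,"ay":0,"az":0,"hand":1},
    {"x":-0.0029,"y":0,"z":0.0016,"ax":0,"ay":0,"az":0,"hand":1},
    {"x":-0.0044,"y":0,"z":0.0023,"ax":0,"ay":0,"az":0,"hand":1},
    {"x":-0.0044,"y":0,"z":0.0023,"ax":0,"ay":0,"az":0,"hand":1},
    {"x":-0.0044,"y":0,"z":0.0023,"ax":0,"ay":0,"az":0,"hand":1}
  ]
}}

```text
clock: 19.92
tool_pos: [465.7, -269.6, 89.1]
eef_rot: [179.8, -62.0, 99.7]
ft_force: [-1.3, -3.9, 5.6]
opening: 0.086
gripper_force: 45.0
```

Floor contact, +6 N. I'll ease the grip, press 1 mm more so it seats, then read again.

Call:
{"api": "play_rows", "payload": {
  "commands": [
    {"x":-0.0015,"y":0,"z":0.0008,"ax":0,"ay":0,"az":0,"hand":1},
    {"x":-0.0015,"y":0,"z":0.0008,"ax":0,"ay":0,"az":0,"hand":1},
    {"x":-0.0015,"y":0,"z":0.0008,"ax":0,"ay":0,"az":0,"hand":1}
  ],
  "squeeze": 10
}}

```text
clock: 20.3
tool_pos: [465.9, -269.7, 88.5]
eef_rot: [179.7, -62.0, 99.8]
ft_force: [-1.0, -3.5, 9.4]
opening: 0.088
gripper_force: 10.0
```

```bash
python3 pq.py | tail -9|head -3; python3 eb.py | grep -E "scene \+"
python3 - <<'E'
from plan import *
o=ctrl.get_obs(); print(o['ft_force'].round(1),o['ft_torque'].round(2),o['tool_pos'].round(1))
E
```

```text
[ 54.2  65.3 -18.5  72.5 -20.   94.   56. ] [ 465.9 -269.7   88.5] [179.7 -62.   99.8] 0.08809069510385234 20.3
(np.float64(24.6), np.float64(-44.0), np.float64(82.0), np.float64(0.0))
(np.float64(24.3), np.float64(-44.0), np.float64(79.0), np.float64(-2.0))
scene + top 0.05 off 1.25 contrast 108.0 normal [ 0.06 -1.  ]
scene + top 0.5 off 1.25 contrast 72.0 normal [ 0.06 -1.  ]
scene + far 0.05 off -0.25 contrast 41.0 normal [ 1.   -0.08]
scene + far 0.5 off -0.25 contrast 94.0 normal [ 1.   -0.08]
scene + bot 0.05 off 0.25 contrast 24.0 normal [-0.07  1.  ]
scene + bot 0.5 off -6.0 contrast 11.0 normal [-0.07  1.  ]
scene + near 0.05 off 6.0 contrast 17.0 normal [-0.99  0.15]
scene + near 0.5 off 0.25 contrast 15.0 normal [-0.99  0.15]
[-0.3 -3.5  9.5] [0.34 0.35 0.23] [ 465.9 -269.7   88.5]
```

Seated at the floor (TCP 88.5, expected 88.1). Releasing by a small opening.

Call:
{"api": "play_rows", "payload": {
  "commands": [
    {"x":0,"y":0,"z":0,"ax":0,"ay":0,"az":0,"hand":0.75},
    {"x":0,"y":0,"z":0,"ax":0,"ay":0,"az":0,"hand":0.6},
    {"x":0,"y":0,"z":0,"ax":0,"ay":0,"az":0,"hand":0.5},
    {"x":0,"y":0,"z":0,"ax":0,"ay":0,"az":0,"hand":0.5},
    {"x":0,"y":0,"z":0,"ax":0,"ay":0,"az":0,"hand":0.5}
  ]
}}

```text
clock: 21.12
tool_pos: [465.5, -269.2, 86.8]
eef_rot: [179.9, -62.0, 99.6]
ft_force: [-0.1, -0.1, -0.0]
opening: 0.248
gripper_force: 0.0
```

Run:
```python
from plan import *
q,p,R=now(); o=ctrl.get_obs(); print(o['ft_force'].round(1),p.round(1))
for dz in(40,60,80,100): e,q1=sim(q,p,R,p-R.as_matrix()[:,2]*dz,R,4); print(dz,round(e,1),q1.round(0))
c=cam('scene'); print(find(c,'plaque_c','scene'),find(c,'stored_a_c','scene'))
```

```text
[-0.1 -0.1 -0. ] [ 465.5 -269.2   86.8]
40 0.0 [ 54.  72. -16.  59. -16. 104.  55.]
60 0.0 [ 54.  73. -16.  56. -16. 106.  54.]
80 0.0 [ 59.  76. -30.  52.  -6. 108.  47.]
100 9.1 [ 63.  77. -39.  51.  -0. 108.  43.]
[(0.78, array([ 282., -203.,   10.]), array([281., 182.])), (0.61, array([ 460., -217.,  103.]), array([249., 183.])), (0.53, array([218., 273.,  12.]), array([439., 194.]))] [(0.76, array([ 572., -222.,   72.]), array([230., 214.]))]
```

Released with zero force. Backing straight out along the tool by 78 mm.

Call:
{"api": "play_rows", "payload": {
  "commands": [
    {"x":0,"y":0,"z":-0.02,"ax":0,"ay":0,"az":0,"hand":0.5},
    {"x":0,"y":0,"z":-0.04,"ax":0,"ay":0,"az":0,"hand":0.5},
    {"x":0,"y":0,"z":-0.06,"ax":0,"ay":0,"az":0,"hand":0.5},
    {"x":0,"y":0,"z":-0.08,"ax":0,"ay":0,"az":0,"hand":0.5},
    {"x":0,"y":0,"z":-0.1,"ax":0,"ay":0,"az":0,"hand":0.5},
    {"x":0,"y":0,"z":-0.115,"ax":0,"ay":0,"az":0,"hand":0.5},
    {"x":0,"y":0,"z":-0.13,"ax":0,"ay":0,"az":0,"hand":0.5},
    {"x":0,"y":0,"z":-0.13,"ax":0,"ay":0,"az":0,"hand":0.5}
  ]
}}

```text
clock: 22.28
tool_pos: [477.1, -337.8, 123.6]
eef_rot: [179.9, -61.9, 99.6]
ft_force: [0.1, -0.2, -0.1]
opening: 0.252
gripper_force: 0.0
```

```bash
cat > fin.py <<'E'
from pq import *
q,p,R=now(); print(q.round(1),p.round(1),ctrl.get_obs()['ft_force'].round(1))
c=cam('scene'); save(c,'fin.png'); g=cv2.cvtColor(c[0]['img'],cv2.COLOR_RGB2GRAY).astype(np.float32)
for n in('scene','side'):
    cc=cam(n); print(n,[find(cc,k,n) for k in('stored_a_c','can','tape')])
# plaque as placed: edge fit on + face in scene, upper part
best=[]
for dy in np.arange(-12,12.1,1):
  for dz in np.arange(-4,8.1,1):
    for rot in(-4,-2,0,2,4):
      Q=Ro.from_euler('x',rot,degrees=True); P=eas(RP,[np.array([-51,dy,72+dz])+Q.apply([0,a,b]) for a,b in((-75,60),(75,60),(75,-60),(-75,-60))])
      t=0
      for i,j,lo,hi in((0,1,.05,.95),(1,2,.05,.6),(0,3,.05,.6)):
        v=P.mean(0)-(P[i]+P[j])/2; v/=np.linalg.norm(v); e=P[i]+np.linspace(lo,hi,40)[:,None]*(P[j]-P[i])
        f=lambda X:cv2.remap(g,*[np.float32(k).reshape(-1,1) for k in proj(c,X).T],cv2.INTER_LINEAR).ravel()
        t+=np.clip(f(e-3*v)-f(e+3*v),-20,60).mean()
      best.append((t,dy,dz,rot))
best.sort(reverse=True); print([tuple(np.round(b,1).tolist()) for b in best[:4]])
E
python3 fin.py
```

```text
[ 55.   67.3 -17.4  60.8 -19.5 104.   54.3] [ 477.1 -337.8  123.6] [ 0.1 -0.2 -0.1]
scene [[(0.91, array([ 574., -220.,   70.]), array([230., 215.]))], [(0.77, array([616., 391.,  90.]), array([480., 264.]))], [(0.78, array([536.,  38.,  16.]), array([332., 242.])), (0.37, array([ 584., -183.,   10.]), array([244., 239.]))]]
side [[(0.9, array([ 570., -233.,   99.]), array([399., 234.]))], [(0.67, array([588., 364.,  90.]), array([310., 160.]))], [(0.74, array([522.,  29.,  19.]), array([335., 219.]))]]
[(136.9, -1.0, 5.0, 0.0), (136.7, -1.0, 5.0, -2.0), (136.6, -1.0, 4.0, 0.0), (136.5, -1.0, 6.0, 0.0)]
```

```bash
python3 -c "
from rig import ctrl
print(ctrl.close_job())"
```

```text
the job is handed in; nothing more can be done
None
```

The job is handed in: the plaque stands upright, long edge down, in the empty slot nearest the robot. It is centred to about 1 mm and was released only after floor contact. At the last check (22 of the 51 s) the can, tape roll and stored plaques were where they started, within detection error.

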